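Load the punch carousel and index it

ROBOT

A 6-joint arm with a two-finger parallel gripper is mounted at the origin on the work surface. World frame = base frame: x ahead of the robot, y to its left, z up, the work surface at z = 0. Lengths are in m, angles in degrees, forces in N, time in s.
With the tool pointing down it reaches from about 0.4 to 0.825 m from the base axis. Payload 7 kg.
Tool frame: the origin (TCP) lies between the finger pads; the fingertips stand 11 mm ahead of it and the grasp point (between the pads) lies 8 mm behind it (r.tcp_to_tips is the distance from the TCP to the fingertips, in m); x points along the fingers, y is the direction in which the jaws open and shut, and the axes are right-handed (so a half turn about x gives the same grasp; the last joint's range is limited). The gripper opens to 88 mm and grips with 3 to 60 N. Pads are 19 mm wide; open, the fingers measure 130 mm over their backs; the gripper's body (78 mm by 193 mm) begins 47 mm behind the grasp point.
Start: joints at [-60.556, 20.546, 0.682, 0, -70.136, -16.507], TCP at [0.151, -0.658, 0.2] pointing down, gripper open.
Joint ranges: [-176.03, 176.03], [-82.01, 121.73], [-58.28, 71.71], [-173.87, 95.51], [-174.79, -0.11], [-173.66, 173.66]. Speed limits (degrees/s): [136.94, 136.94, 172.46, 180, 180, 180].

INTERFACE

Orientations are given as [roll, pitch, yaw] about the fixed x, y, z axes, in that order (R = Rz(yaw) Ry(pitch) Rx(roll)).
In Python, from plant import r gives the robot as it stands.
- The arm moves only by the tool arm_command, never from a script. Its argument "plan" is a list of rows, each an object of numbers: "dx", "dy", "dz": the shift along the tool's x, y, z each as a share of 0.02 m, from -1 to 1; "wx", "wy", "wz": the turn, a rotation vector about the tool's x, y, z each as a share of 0.08 rad, from -1 to 1. In form: [{"dx": .., "dy": .., "dz": .., "wx": .., "wy": .., "wz": ..}, ...]. A call has 1 to 20 rows; each row shifts and turns the pose as measured when the row begins, along the tool's axes as they then stand; what a row does not reach is not made up. A row lasts 1/12 s, in which the tool goes at most 41.7 mm and 7.16 degrees, less where a joint would pass 70% of its speed; a pose out of reach is approached as far as the arm can. A call with a number of a shift or a turn outside -1 to 1 is refused whole. A call with a gripper value outside its range is refused whole. "fingers" is the closure, from -1 (fully open) to 1 (shut), so that 0 is half open, set as the call begins (left out, the last holds). The fingers move at their own pace and stop on an object; "force" is the grip in N (left out, the last holds). Time passes only in rows, so rows that do not move let the fingers close. It gives the time, the measured TCP pose, the force and the opening at its end, in the units of the state.
- r.get_state(): the state, without advancing time (a new reading comes with each control period).
- r.capture(name): name is "scene" or "top" or "wrist"; returns (picture, depth): 420x560x3 uint8, red, green, blue; 420x560 float32, m along the optical axis (not along the pixel's ray), 0 where there is no reading.
- r.camera_model(name): a dict with "vertical_fov" (degrees; the focal length in pixels is half the picture's height over the tangent of half this angle, whatever the lens; pixels are square), "cx", "cy" (the principal point, pixels), "R" (3x3) and "t" (3): a world point X has camera coordinates R X + t. Camera axes: x right, y down, z forward; pixel columns grow to the right and rows downward; lengths in m; the calibration is good to about 2 mm. A picture is of the moment at which its call begins: read the wrist's pose just before it. camera_model takes no time and is no camera call; for the wrist camera it gives the pose at the moment of the call.
- r.close_job(): hands the job in, once; it reports no verdict.
Trained networks look in the newest picture that a camera, given by its name, has taken for a name from the list of things; names that differ only in an ending like _2 or _b are one class to them, and where a whole thing is asked for, a point or a joint stands for the part that bears it (a point fixed in the world has none). Each returns a list of dicts, best first, with "score" (0 to 1); they miss things now and then, are a little off and sometimes report something else, mostly with a low value. They report only what shows in the picture. A call takes as long as a camera call. They do not tell look-alikes from the thing itself.
- r.cut_out(camera, query): "mask" (420x560 bool, what is visible of it) and "bbox" ([left, top, width, height] in pixels, round what is visible of it).
- r.spot_point(camera, query): "centre" ([column, row] in pixels: a listed point, or the origin of a listed thing).
The state is a dict: "time_s": time; "joints": joint angles; "qd": joint speeds; "joint_torque": joint torques, N m; "tcp_pos": TCP position; "eef_rot": TCP orientation; "contact_force": force on the tool from outside, world axes, zero at the start; "moment": the same for the moment, N m; "gripper_width": finger opening in m.
Only numpy, scipy, OpenCV 4.12 (cv2) and the standard library are available. Lean on these libraries where they do the work, as an engineer would, in place of code of your own. Each camera call takes 0.05 s, during which the arm holds its last target.

TASK

Take the round steel punch out of the wooden rack and put it, foot down, into the empty pocket of the tool carousel that stands at the brass index mark; press it down firmly, about 12 N held for a moment and never more than 25 N, so that it is bottomed on the stop hidden in the pocket. Then turn the wheel of the carousel (the black knob is there for that) one click (a sixth of a turn) clockwise as seen from above, so that the next empty pocket stands at the mark, let go, and leave the other tools, the bottle and the tin where they are.

Things in the scene. Friction and masses are not known exactly. Their poses are not given: they have to be found in the camera images.
- carousel: Tool carousel, fixed: dark base (radius 112 mm, 28 mm high) under a metal wheel (disc radius 108, top face at 40 mm) with six cups (24 mm wide, 31 at the mouth; mouths 90 mm up) 60 degrees apart on a circle of 85 mm radius. The cup at the mark and both its neighbours are empty; the other three hold fast tools, up to 150 mm high. Origin: wheel axis, at bench height; -x points to the index mark.
- wheel (a joint): Wheel angle on its base, rad: near 0 at the start click, grows clockwise as seen from above, a click every 1.047. A spring pulls it into the nearest click when let go; about 0.35 N m turns it out of a click, next to nothing half way, then it pulls itself in.
- loading_pocket (a point): Centre of the mouth (90 mm above the bench) of the cup that stands at the mark at the start; turns with the wheel. Round bore 16 mm wide below a funnel mouth 6 mm deep (23 mm wide at the rim). It ends on a stop with a stiff rubber face (12 N per mm), hidden, 25 to 41 mm below the mouth, different each time and not reported: it must be felt for.
- knob_grip (a point): Grip point of the black knob on the wheel's axis: middle of an upright bar 48 mm long (this point's x), 16 mm thick (y), 36 mm tall, its top 200 mm above the bench. Grip it across the 16 mm. It turns with the wheel and stands well above the cups and tools (165 mm at most). The loading pocket lies 85 mm away on the -x side.
- index_mark (a point): Top of the brass mark on the fixed base, 26 mm above the bench, 136 mm from the wheel's axis; the tongue it stands on reaches out to 150 mm.
- rack: Wooden block 215 x 56 x 35 mm fixed on the bench, long along its x axis; origin at the centre of its underside. Three holes (17 mm wide, 25 mm deep) at x = -72, 0 and 72 mm hold the three loose tools upright; which tool stands where varies.
- punch: The tool to load: a plain round steel punch, 95 mm long, about 140 g, standing upright. Origin: centre of the end of its foot; z runs up along it. Shank 14 mm in diameter from 0 to 46 mm (tapered to 11 mm at the very end), round body 22 mm in diameter from 50 to 95 mm, flat top. It is the only tool of the rack with a plain cylindrical body.
- slot_chisel: Bystander in the rack: steel tool with a flat rectangular head (32 x 14 mm), 82 mm long; origin at the end of its foot.
- awl: Bystander in the rack: tool with a rounded wooden handle up to 34 mm wide, 91 mm long; origin at the end of its foot.
- ink_bottle: Bystander: black bottle with a white cap, 42 mm wide, 115 mm high; origin at the centre of its underside.
- wax_tin: Bystander: low round metal tin, 72 mm wide, 40 mm high; origin at the centre of its underside.
Things that resemble listed ones, but are neither listed nor needed, are in the scene too. What is shaped like the punch but green is not meant.

How it is judged (in metres and radians):
On the way, in this order (a step that is already met when the one before it is completed fails the run):
1. the punch stands in the loading pocket and is pressed down on its stop with 8 to 25 N (horizontal distance between punch and loading_pocket below 0.005 m and z of punch in the frame of loading_pocket below -0.022 m and angle between punch's own z axis and vertical below 0.2 rad and contact force between punch and carousel above 8 N and value of joint wheel between -0.2 and 0.2 rad), for 0.2 s.
2. the wheel is turned one click clockwise with the punch in its pocket (value of joint wheel between 0.927 and 1.167 rad and z of punch in the frame of loading_pocket below -0.022 m and horizontal distance between punch and loading_pocket below 0.005 m), for 0.2 s.
At the end, for the whole second after the job is handed in: The wheel rests one click on (1.047 rad, within 0.1) with the punch upright (within 0.2 rad) and still in the pocket it was loaded into: its foot at least 22 mm below the mouth and within 5 mm of the pocket's axis (value of joint wheel between 0.947 and 1.147 rad and velocity of joint wheel between -0.1 and 0.1 rad/s and z of punch in the frame of loading_pocket below -0.022 m and horizontal distance between punch and loading_pocket below 0.005 m and angle between punch's own z axis and vertical below 0.2 rad and linear speed of punch below 0.03 m/s); the robot touches nothing.
It fails at once if the punch is forced against the carousel with more than 25 N (contact force between punch and carousel above 25 N).
It fails at once if the wheel is turned more than a click and a half, or half a click the wrong way (value of joint wheel above 1.57 rad or value of joint wheel below -0.52 rad).
It fails at once if the slot chisel or the awl is moved by more than 15 mm (distance of any of slot_chisel, awl from where it was at the start of the episode above 0.015 m).
It fails at once if the bottle or the tin is moved by more than 15 mm (distance of any of ink_bottle, wax_tin from where it was at the start of the episode above 0.015 m).
It also fails if it takes over 64 s, if anything falls off the work surface, if the arm or the gripper's body presses on something with over 40 N, if the wrist force passes 120 N, or if a joint passes its speed limit or range.

## Working session

There is one attempt and no reset: what is moved stays moved. The work goes in short steps, Python scripts to look and compute and a tool call to move; the robot and the scene stay as the last step left them, time stands still between calls to the robot, and variables do not carry over. Pictures are saved under pics/ and viewed, and the job is handed in when it is done.

Besides the shell and the picture viewer there is one more tool, called after "Request:" by a JSON object that holds its "method" and its "body", one argument or row to a line. arm_command: Moves the arm, as the interface text tells. Shift numbers are shares of 0.02 m and turn numbers shares of 0.08 rad, none past 1 either way. Its arguments: {"type":"object","properties":{"plan":{"type":"array","items":{"type":"object","properties":{"dx":{"type":"number"},"dy":{"type":"number"},"dz":{"type":"number"},"wx":{"type":"number"},"wy":{"type":"number"},"wz":{"type":"number"}}}},"fingers":{"type":"number"},"force":{"type":"number"}},"required":["plan"]}

```bash
ls; mkdir -p pics
cat > h.py <<'E'
import numpy as np, cv2
from plant import r
def cam(n):
    m=r.camera_model(n); f=210/np.tan(np.radians(m["vertical_fov"])/2)
    return f,m["cx"],m["cy"],np.array(m["R"]),np.array(m["t"])
def px2w(c,u,v,d):
    f,cx,cy,R,t=c; return R.T@(np.array([(u-cx)/f*d,(v-cy)/f*d,d])-t)
def px2z(c,u,v,z):
    f,cx,cy,R,t=c; o=-R.T@t; k=R.T@np.array([(u-cx)/f,(v-cy)/f,1]); return o+k*(z-o[2])/k[2]
def w2px(c,X):
    f,cx,cy,R,t=c; p=R@np.array(X)+t; return np.array([cx+f*p[0]/p[2],cy+f*p[1]/p[2]])
def shot(n,name):
    c=cam(n);p,d=r.capture(n); cv2.imwrite(f"pics/{name}.png",p[:,:,::-1]); np.savez(f"{name}.npz",p=p,d=d,f=c[0],cx=c[1],cy=c[2],R=c[3],t=c[4]); return c,p,d
def load(name):
    z=np.load(f"{name}.npz"); return (float(z['f']),float(z['cx']),float(z['cy']),z['R'],z['t']),z['p'],z['d']
E
python3 - <<'E'
from h import *
print({k:np.round(v,3) for k,v in r.get_state().items()})
for n in("top","scene"):
    c,p,d=shot(n,n+"0")
    print(n,r.camera_model(n))
    for q in ("punch","rack","carousel","loading_pocket","knob_grip","index_mark","slot_chisel","awl","ink_bottle","wax_tin"):
        if n=="top" or q in("punch","knob_grip"): print(q,[(round(x["score"],2),np.round(x["centre"],1).tolist()) for x in r.spot_point(n,q)])
E
```

```text
pics
{'time_s': np.float64(0.0), 'joints': array([-6.0557e+01,  2.0592e+01,  6.3400e-01, -2.0000e-02, -7.0137e+01,
       -1.6506e+01]), 'qd': array([ 0.014,  0.028, -0.05 ,  0.005, -0.015,  0.052]), 'joint_torque': array([ 1.0000e-03, -5.8272e+01,  2.9306e+01,  6.9970e+00,  7.0000e-03,
       -0.0000e+00]), 'tcp_pos': array([ 0.151, -0.657,  0.2  ]), 'eef_rot': array([ 95.23 ,  89.903, 108.161]), 'contact_force': array([ 0.044, -0.767, -0.044]), 'moment': array([-0.027, -0.029,  0.008]), 'gripper_width': np.float64(0.088)}
top {'vertical_fov': 46.61813113523782, 'cx': 275.8037572167249, 'cy': 208.19832066465537, 'R': array([[-0.02472051, -0.99965461, -0.00891964],
       [-0.99288442,  0.0255908 , -0.11629976],
       [ 0.11648785,  0.00598118, -0.99317411]]), 't': array([-0.02009131,  0.57935341,  1.12122421])}
punch [(0.5, [245.6, 188.7]), (0.44, [199.7, 182.0])]
rack [(0.72, [195.1, 213.9])]
carousel []
loading_pocket [(0.7, [333.3, 253.0])]
knob_grip [(0.89, [346.7, 210.5])]
index_mark [(0.94, [324.5, 278.3])]
slot_chisel [(0.41, [183.8, 236.7])]
awl [(0.52, [193.3, 209.9])]
ink_bottle [(0.82, [242.7, 135.2]), (0.42, [345.7, 208.7])]
wax_tin [(0.73, [264.3, 297.1])]
scene {'vertical_fov': 52.53580917232189, 'cx': 282.09346140828296, 'cy': 207.20368429173325, 'R': array([[-0.88586932,  0.46391396, -0.00440221],
       [ 0.30623656,  0.57759502, -0.75670546],
       [-0.34850353, -0.67169027, -0.65374113]]), 't': array([ 0.53425168, -0.05809052,  1.17895656])}
punch [(0.69, [294.7, 314.1]), (0.5, [276.1, 282.7])]
knob_grip [(0.95, [265.0, 149.1])]
```

Run:
```python
import cv2
a=cv2.imread("pics/top0.png")[100:320,140:440]; cv2.imwrite("pics/top0c.png",cv2.resize(a,None,fx=2.6,fy=2.6,interpolation=cv2.INTER_CUBIC))
```

```text
(no output)
```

View pics/top0c.png

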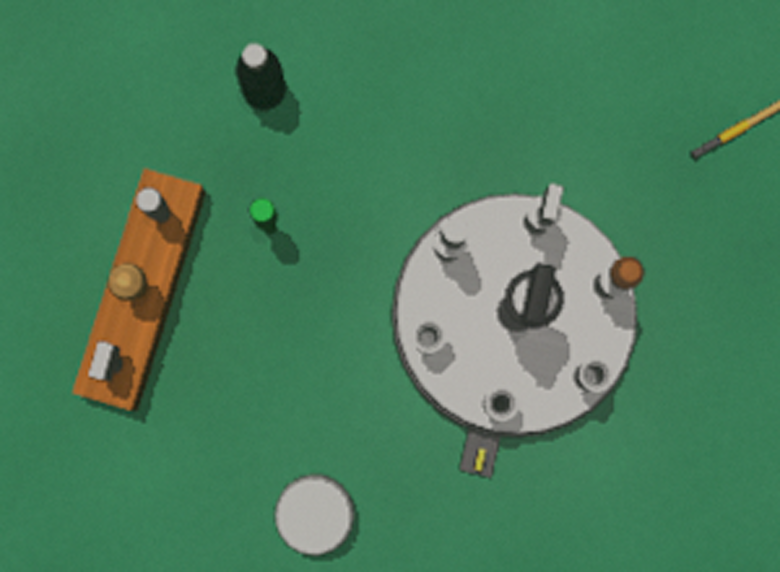

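View pics/scene0.png

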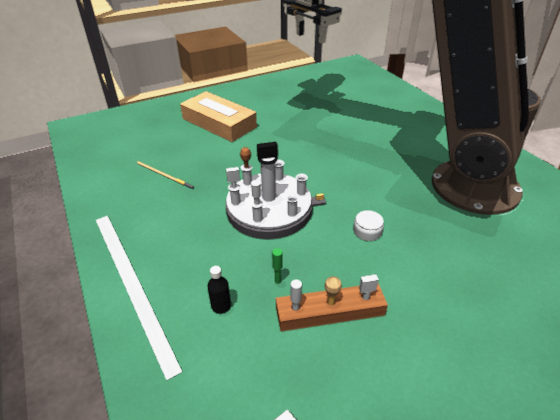

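The top view shows three punch-like objects. In original pixels:
- **Steel cylinder:** in the rack at about (198,177). It is plain and grey, so I choose this one.
- **Green look-alike:** at about (241,181), standing free.
- **Tools already in the carousel:** at about (340-380,180-205).

The loading cup is at about (332,255), and the mark is at (324,277).

Run:
```python
from h import *
c,p,d=load("top0")
def rp(n,P): print(n,np.round(P,4))
# punch top: depth band
yy,xx=np.mgrid[0:420,0:560]
f,cx,cy,R,t=c
P=np.stack([(xx-cx)/f*d,(yy-cy)/f*d,d],-1)-t
W=P@R
def med(u0,u1,v0,v1,z0,z1):
    w=W[v0:v1,u0:u1].reshape(-1,3); m=(w[:,2]>z0)&(w[:,2]<z1); w=w[m]; return len(w),w.mean(0).round(4),((w.max(0)+w.min(0))/2).round(4),(w.max(0)-w.min(0)).round(4)
print("punch top",med(188,212,165,195,.098,.112))
print("knob",med(330,362,190,235,.19,.21))
w=W[190:235,330:362].reshape(-1,3); w=w[(w[:,2]>.19)&(w[:,2]<.21)]
print("knobrect",cv2.minAreaRect((w[:,:2]*1000).astype(np.float32)))
print("disc",med(280,400,165,280,.035,.045))
rp("knob_spot",px2z(c,346.7,210.5,.182)); rp("mark",px2z(c,324.5,278.3,.026)); rp("pocket",px2z(c,333.3,253,.09)); rp("punchfoot",px2z(c,199.7,182,.01))
print("pocket cup",med(320,346,243,268,.083,.096))
w=W[160:262,165:225].reshape(-1,3); w=w[(w[:,2]>.03)&(w[:,2]<.04)]
print("rack",cv2.minAreaRect((w[:,:2]*1000).astype(np.float32)))
print("tin",med(240,290,280,320,.035,.045),"bottle",med(225,255,110,150,.1,.13),"green",med(232,255,170,195,.08,.12))
a=p[150:230,170:270]; cv2.imwrite("pics/cl.png",cv2.resize(a,None,fx=7,fy=7,interpolation=cv2.INTER_CUBIC)[:,:,::-1])
cs,ps,ds=load("scene0")
for u,v in((294.7,314.1),):rp("scene punch foot",px2z(cs,u,v,.01))
rp("scene knob",px2z(cs,265,149.1,.182))
```

```text
punch top (76, array([0.6456, 0.1408, 0.1046]), array([0.6454, 0.1411, 0.1051]), array([0.0189, 0.0209, 0.0112]))
knob (191, array([ 0.5456, -0.1793,  0.1991]), array([ 0.5462, -0.1799,  0.1982]), array([0.0485, 0.0256, 0.0154]))
knobrect ((546.022216796875, -179.62962341308594), (15.958844184875488, 47.79292678833008), 75.02422332763672)
disc (5051, array([ 0.5427, -0.1771,  0.0397]), array([ 0.5465, -0.1791,  0.04  ]), array([0.2151, 0.2141, 0.01  ]))
knob_spot [ 0.5527 -0.1814  0.182 ]
mark [ 0.4112 -0.1447  0.026 ]
pocket [ 0.4683 -0.1606  0.09  ]
punchfoot [0.6505 0.1493 0.01  ]
pocket cup (96, array([ 0.4644, -0.1588,  0.0884]), array([ 0.464 , -0.1586,  0.0884]), array([0.0269, 0.0294, 0.0101]))
rack ((578.0047607421875, 163.60858154296875), (57.94515609741211, 214.6060028076172), 72.11595916748047)
tin (625, array([0.3695, 0.0071, 0.0396]), array([0.3702, 0.0071, 0.04  ]), array([0.0642, 0.0651, 0.0097])) bottle (76, array([0.7676, 0.0469, 0.1137]), array([0.7684, 0.0474, 0.1101]), array([0.0199, 0.0185, 0.0182])) green (74, array([0.6348, 0.044 , 0.0935]), array([0.6353, 0.0437, 0.0911]), array([0.0188, 0.0201, 0.0184]))
scene punch foot [0.6482 0.1406 0.01  ]
scene knob [ 0.5492 -0.1873  0.182 ]
```

View pics/cl.png

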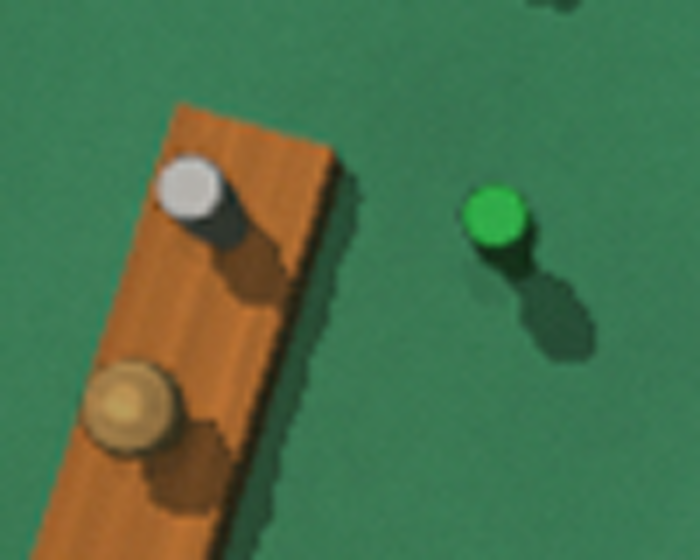

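```bash
cat >> h.py <<'E'
from scipy.spatial.transform import Rotation as Ro
def Rcur(s=None):
    s=s or r.get_state(); return Ro.from_euler('xyz',s['eef_rot'],degrees=True).as_matrix()
def Rdown(yaw):
    a=np.radians(yaw); x=np.array([0,0,-1.]); y=np.array([np.cos(a),np.sin(a),0]); return np.stack([x,y,np.cross(x,y)],1)
def go(pos,yaw):
    s=r.get_state(); R=Rcur(s); d=R.T@(np.array(pos)-s['tcp_pos']); w=Ro.from_matrix(R.T@Rdown(yaw)).as_rotvec()
    print("t",round(float(s['time_s']),2),"tcp",np.round(s['tcp_pos'],4),"yaw",round(float(np.degrees(np.arctan2(R[1,1],R[0,1]))),2),"w",round(float(s['gripper_width']),4),"F",np.round(s['contact_force'],2),"j",np.round(s['joints'],1))
    print(" need d(20mm)",np.round(d/.02,3)," w(.08)",np.round(w/.08,3))
E
python3 - <<'E'
from h import *
print(Rcur().round(3)); go([.646,.141,.26],75); go([.646,.141,.26],-105)
E
```

```text
[[ 0.    -0.224  0.975]
 [-0.     0.975  0.224]
 [-1.    -0.     0.   ]]
t 0.7 tcp [ 0.1511 -0.6578  0.2005] yaw 102.94 w 0.0877 F [0.36 0.48 0.47] j [-60.6  20.5   0.7   0.  -70.1 -16.5]
 need d(20mm) [-2.976 33.387 33.06 ]  w(.08) [6.095e+00 0.000e+00 1.000e-03]
t 0.7 tcp [ 0.1511 -0.6578  0.2005] yaw 102.94 w 0.0877 F [0.36 0.48 0.47] j [-60.6  20.5   0.7   0.  -70.1 -16.5]
 need d(20mm) [-2.976 33.387 33.06 ]  w(.08) [-3.3175e+01 -1.0000e-03  0.0000e+00]
```

Request:
{"method": "arm_command", "body": {
  "plan": [
    {"dx": -0.6,"wx": 1},
    {"dx": -0.6,"wx": 1},
    {"dx": -0.6,"wx": 1},
    {"dx": -0.6,"wx": 1},
    {"dx": -0.6,"wx": 1},
    {"dx": -0.6,"wx": 1},
    {"dx": 0}
  ],
  "fingers": -1,
  "force": 30
}}

```text
schema error: expected keys dx, dy, dz, wx, wy, wz
```

Run:
```python
from h import *
go([.646,.141,.26],75)
```

```text
t 0.7 tcp [ 0.1511 -0.6578  0.2005] yaw 102.94 w 0.0877 F [0.36 0.48 0.47] j [-60.6  20.5   0.7   0.  -70.1 -16.5]
 need d(20mm) [-2.976 33.387 33.06 ]  w(.08) [6.095e+00 0.000e+00 1.000e-03]
```

All keys are needed.

Request:
{"method": "arm_command", "body": {
  "plan": [
    {"dx": -0.6,"dy": 0,"dz": 0,"wx": 1,"wy": 0,"wz": 0},
    {"dx": -0.6,"dy": 0,"dz": 0,"wx": 1,"wy": 0,"wz": 0},
    {"dx": -0.6,"dy": 0,"dz": 0,"wx": 1,"wy": 0,"wz": 0},
    {"dx": -0.6,"dy": 0,"dz": 0,"wx": 1,"wy": 0,"wz": 0},
    {"dx": -0.6,"dy": 0,"dz": 0,"wx": 1,"wy": 0,"wz": 0},
    {"dx": -0.6,"dy": 0,"dz": 0,"wx": 1,"wy": 0,"wz": 0},
    {"dx": 0,"dy": 0,"dz": 0,"wx": 0,"wy": 0,"wz": 0}
  ],
  "fingers": -1,
  "force": 30
}}

```text
time_s: 1.28
tcp_pos: [0.1507, -0.6571, 0.2743]
eef_rot: [131.0, 89.8, 115.2]
contact_force: [0.2, -0.9, 1.5]
gripper_width: 0.0877
```

Run:
```python
from h import *
go([.646,.141,.26],75)
```

```text
t 1.28 tcp [ 0.1507 -0.6571  0.2743] yaw 74.15 w 0.0877 F [ 0.21 -0.94  1.54] j [-60.6  18.7   7.5  -0.  -78.9 -45.3]
 need d(20mm) [ 0.786 45.15  12.921]  w(.08) [-0.186 -0.023 -0.027]
```

Request:
{"method": "arm_command", "body": {
  "plan": [
    {"dx": 0,"dy": 1,"dz": 0.28,"wx": 0,"wy": 0,"wz": 0},
    {"dx": 0,"dy": 1,"dz": 0.28,"wx": 0,"wy": 0,"wz": 0},
    {"dx": 0,"dy": 1,"dz": 0.28,"wx": 0,"wy": 0,"wz": 0},
    {"dx": 0,"dy": 1,"dz": 0.28,"wx": 0,"wy": 0,"wz": 0},
    {"dx": 0,"dy": 1,"dz": 0.28,"wx": 0,"wy": 0,"wz": 0},
    {"dx": 0,"dy": 1,"dz": 0.28,"wx": 0,"wy": 0,"wz": 0},
    {"dx": 0,"dy": 1,"dz": 0.28,"wx": 0,"wy": 0,"wz": 0},
    {"dx": 0,"dy": 1,"dz": 0.28,"wx": 0,"wy": 0,"wz": 0},
    {"dx": 0,"dy": 1,"dz": 0.28,"wx": 0,"wy": 0,"wz": 0},
    {"dx": 0,"dy": 1,"dz": 0.28,"wx": 0,"wy": 0,"wz": 0},
    {"dx": 0,"dy": 1,"dz": 0.28,"wx": 0,"wy": 0,"wz": 0},
    {"dx": 0,"dy": 1,"dz": 0.28,"wx": 0,"wy": 0,"wz": 0},
    {"dx": 0,"dy": 1,"dz": 0.28,"wx": 0,"wy": 0,"wz": 0},
    {"dx": 0,"dy": 1,"dz": 0.28,"wx": 0,"wy": 0,"wz": 0},
    {"dx": 0,"dy": 1,"dz": 0.28,"wx": 0,"wy": 0,"wz": 0},
    {"dx": 0,"dy": 1,"dz": 0.28,"wx": 0,"wy": 0,"wz": 0},
    {"dx": 0,"dy": 1,"dz": 0.28,"wx": 0,"wy": 0,"wz": 0},
    {"dx": 0,"dy": 1,"dz": 0.28,"wx": 0,"wy": 0,"wz": 0},
    {"dx": 0,"dy": 1,"dz": 0.28,"wx": 0,"wy": 0,"wz": 0},
    {"dx": 0,"dy": 1,"dz": 0.28,"wx": 0,"wy": 0,"wz": 0}
  ]
}}

```text
time_s: 2.95
tcp_pos: [0.362, -0.2796, 0.262]
eef_rot: [123.0, 89.3, 110.2]
contact_force: [0.8, -0.6, 0.4]
gripper_width: 0.0872
```

Run:
```python
from h import *
go([.646,.141,.26],75)
```

```text
t 2.95 tcp [ 0.362  -0.2796  0.262 ] yaw 77.19 w 0.0872 F [ 0.8  -0.59  0.35] j [-13.4  -2.3 -18.8  -0.6 -73.8 -89.2]
 need d(20mm) [ 0.272 23.654  9.185]  w(.08) [ 0.478 -0.082 -0.12 ]
```

Request:
{"method": "arm_command", "body": {
  "plan": [
    {"dx": 0,"dy": 1,"dz": 0.4,"wx": 0.05,"wy": 0,"wz": 0},
    {"dx": 0,"dy": 1,"dz": 0.4,"wx": 0.05,"wy": 0,"wz": 0},
    {"dx": 0,"dy": 1,"dz": 0.4,"wx": 0.05,"wy": 0,"wz": 0},
    {"dx": 0,"dy": 1,"dz": 0.4,"wx": 0.05,"wy": 0,"wz": 0},
    {"dx": 0,"dy": 1,"dz": 0.4,"wx": 0.05,"wy": 0,"wz": 0},
    {"dx": 0,"dy": 1,"dz": 0.4,"wx": 0.05,"wy": 0,"wz": 0},
    {"dx": 0,"dy": 1,"dz": 0.4,"wx": 0.05,"wy": 0,"wz": 0},
    {"dx": 0,"dy": 1,"dz": 0.4,"wx": 0.05,"wy": 0,"wz": 0},
    {"dx": 0,"dy": 1,"dz": 0.4,"wx": 0.05,"wy": 0,"wz": 0},
    {"dx": 0,"dy": 1,"dz": 0.4,"wx": 0.05,"wy": 0,"wz": 0},
    {"dx": 0,"dy": 1,"dz": 0.4,"wx": 0.05,"wy": 0,"wz": 0},
    {"dx": 0,"dy": 1,"dz": 0.4,"wx": 0.05,"wy": 0,"wz": 0},
    {"dx": 0,"dy": 1,"dz": 0.4,"wx": 0.05,"wy": 0,"wz": 0},
    {"dx": 0,"dy": 1,"dz": 0.4,"wx": 0.05,"wy": 0,"wz": 0},
    {"dx": 0,"dy": 1,"dz": 0.4,"wx": 0.05,"wy": 0,"wz": 0},
    {"dx": 0,"dy": 1,"dz": 0.4,"wx": 0.05,"wy": 0,"wz": 0},
    {"dx": 0,"dy": 1,"dz": 0.4,"wx": 0.05,"wy": 0,"wz": 0},
    {"dx": 0,"dy": 1,"dz": 0.4,"wx": 0.05,"wy": 0,"wz": 0},
    {"dx": 0,"dy": 1,"dz": 0.4,"wx": 0.05,"wy": 0,"wz": 0}
  ]
}}

```text
time_s: 4.53
tcp_pos: [0.6013, 0.0757, 0.2547]
eef_rot: [131.7, 89.1, 117.7]
contact_force: [-0.3, -0.2, 0.6]
gripper_width: 0.0873
```

Run:
```python
from h import *
go([.646,.141,.26],75)
```

```text
t 4.53 tcp [0.6013 0.0757 0.2547] yaw 76.06 w 0.0873 F [-0.31 -0.19  0.61] j [  25.    12.6   -2.9   -1.   -74.5 -128.7]
 need d(20mm) [-0.233  3.712  1.38 ]  w(.08) [ 0.233 -0.135 -0.149]
```

Request:
{"method": "arm_command", "body": {
  "plan": [
    {"dx": 0,"dy": 1,"dz": 0.35,"wx": 0.1,"wy": -0.07,"wz": -0.07},
    {"dx": 0,"dy": 1,"dz": 0.35,"wx": 0.1,"wy": -0.07,"wz": -0.07},
    {"dx": 0,"dy": 1,"dz": 0.35,"wx": 0,"wy": 0,"wz": 0},
    {"dx": 0,"dy": 0.6,"dz": 0.3,"wx": 0,"wy": 0,"wz": 0},
    {"dx": 0,"dy": 0,"dz": 0,"wx": 0,"wy": 0,"wz": 0},
    {"dx": 0,"dy": 0,"dz": 0,"wx": 0,"wy": 0,"wz": 0}
  ]
}}

```text
time_s: 5.03
tcp_pos: [0.6473, 0.1456, 0.2482]
eef_rot: [-147.7, 89.7, -161.4]
contact_force: [-0.0, 0.1, -0.4]
gripper_width: 0.0875
```

Run:
```python
from h import *
c,p,d=shot("wrist","w1")
go([.646,.141,.26],75)
print(w2px(c,[.646,.141,.105]))
for q in("punch",): print([(round(x["score"],2),np.round(x["centre"],1).tolist(),px2z(c,*x["centre"],.01).round(4)) for x in r.spot_point("wrist",q)])
yy,xx=np.mgrid[0:420,0:560];f,cx,cy,R,t=c
W=(np.stack([(xx-cx)/f*d,(yy-cy)/f*d,d],-1)-t)@R
m=(W[...,2]>.098)&(W[...,2]<.112)&(d>0)&(np.hypot(W[...,0]-.646,W[...,1]-.141)<.03)
w=W[m]; print(len(w),w.mean(0),(w.max(0)+w.min(0))/2,w.max(0)-w.min(0))
```

```text
t 5.08 tcp [0.6471 0.1454 0.248 ] yaw 76.21 w 0.0876 F [-0.02  0.4  -1.11] j [ 2.940e+01  1.830e+01  3.600e+00 -1.000e-01 -7.560e+01 -1.332e+02]
 need d(20mm) [-0.599 -0.23  -0.002]  w(.08) [ 0.264 -0.053  0.033]
[272.75163369 196.10268195]
[(0.92, [276.5, 180.0], array([0.6463, 0.1439, 0.01  ])), (0.71, [191.7, 190.7], array([0.6348, 0.0442, 0.01  ]))]
429 [0.64716605 0.14028853 0.10325526] [0.64767923 0.14024504 0.10199447] [0.02106946 0.02108463 0.00759933]
```

View pics/w1.png

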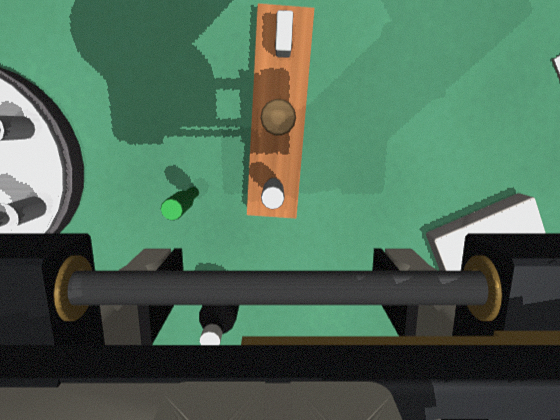

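Request:
{"method": "arm_command", "body": {
  "plan": [
    {"dx": 0.8,"dy": -0.12,"dz": 0,"wx": 0.13,"wy": -0.03,"wz": 0.02},
    {"dx": 1,"dy": -0.12,"dz": 0,"wx": 0.13,"wy": -0.03,"wz": 0.02},
    {"dx": 1,"dy": 0,"dz": 0,"wx": 0,"wy": 0,"wz": 0},
    {"dx": 1,"dy": 0,"dz": 0,"wx": 0,"wy": 0,"wz": 0},
    {"dx": 1,"dy": 0,"dz": 0,"wx": 0,"wy": 0,"wz": 0},
    {"dx": 0.5,"dy": 0,"dz": 0,"wx": 0,"wy": 0,"wz": 0},
    {"dx": 0,"dy": 0,"dz": 0,"wx": 0,"wy": 0,"wz": 0}
  ]
}}

```text
time_s: 5.72
tcp_pos: [0.6447, 0.1352, 0.1429]
eef_rot: [39.6, 89.5, 24.6]
contact_force: [0.0, -0.7, 0.1]
gripper_width: 0.0878
```

Run:
```python
from h import *
go([.647,.1405,.079],75)
```

```text
t 5.72 tcp [0.6447 0.1352 0.1429] yaw 74.98 w 0.0878 F [ 0.03 -0.67  0.13] j [  28.8   20.9   -6.5    0.   -62.  -133.8]
 need d(20mm) [3.195 0.27  0.021]  w(.08) [-0.005  0.088 -0.073]
```

Request:
{"method": "arm_command", "body": {
  "plan": [
    {"dx": 1,"dy": 0.15,"dz": 0,"wx": 0,"wy": 0.08,"wz": -0.07},
    {"dx": 1,"dy": 0.1,"dz": 0,"wx": 0,"wy": 0,"wz": 0},
    {"dx": 0.7,"dy": 0,"dz": 0,"wx": 0,"wy": 0,"wz": 0},
    {"dx": 0.3,"dy": 0,"dz": 0,"wx": 0,"wy": 0,"wz": 0},
    {"dx": 0,"dy": 0,"dz": 0,"wx": 0,"wy": 0,"wz": 0},
    {"dx": 0,"dy": 0,"dz": 0,"wx": 0,"wy": 0,"wz": 0}
  ]
}}

```text
time_s: 6.22
tcp_pos: [0.6493, 0.1389, 0.0885]
eef_rot: [27.5, 89.5, 12.5]
contact_force: [0.5, -0.1, -0.7]
gripper_width: 0.0874
```

Run:
```python
from h import *
go([.647,.1405,.079],75)
```

```text
t 6.22 tcp [0.6493 0.1389 0.0885] yaw 75.04 w 0.0874 F [ 0.48 -0.07 -0.68] j [  29.    24.    -9.5    0.2  -56.  -134. ]
 need d(20mm) [ 0.474  0.047 -0.138]  w(.08) [ 0.008  0.1   -0.052]
```

Request:
{"method": "arm_command", "body": {
  "plan": [
    {"dx": 0.45,"dy": 0.05,"dz": -0.13,"wx": 0,"wy": 0.1,"wz": -0.05},
    {"dx": 0,"dy": 0,"dz": 0,"wx": 0,"wy": 0,"wz": 0},
    {"dx": 0,"dy": 0,"dz": 0,"wx": 0,"wy": 0,"wz": 0}
  ]
}}

```text
time_s: 6.47
tcp_pos: [0.6488, 0.1411, 0.0825]
eef_rot: [39.8, 89.8, 24.9]
contact_force: [0.1, -0.1, -0.1]
gripper_width: 0.0877
```

Run:
```python
from h import *
go([.647,.1405,.079],75)
```

```text
t 6.47 tcp [0.6488 0.1411 0.0825] yaw 75.06 w 0.0877 F [ 0.12 -0.07 -0.07] j [  29.1   24.5   -9.5    0.   -55.7 -134. ]
 need d(20mm) [ 0.173 -0.053 -0.08 ]  w(.08) [ 0.013  0.041 -0.035]
```

Request:
{"method": "arm_command", "body": {
  "plan": [
    {"dx": 0.17,"dy": -0.03,"dz": -0.08,"wx": 0,"wy": 0.04,"wz": -0.03},
    {"dx": 0,"dy": 0,"dz": 0,"wx": 0,"wy": 0,"wz": 0}
  ]
}}

```text
time_s: 6.63
tcp_pos: [0.6474, 0.1412, 0.0798]
eef_rot: [51.9, 89.9, 36.9]
contact_force: [-0.5, -0.2, -1.2]
gripper_width: 0.0877
```

Request:
{"method": "arm_command", "body": {
  "plan": [
    {"dx": 0,"dy": 0,"dz": 0,"wx": 0,"wy": 0,"wz": 0},
    {"dx": 0,"dy": 0,"dz": 0,"wx": 0,"wy": 0,"wz": 0},
    {"dx": 0,"dy": 0,"dz": 0,"wx": 0,"wy": 0,"wz": 0},
    {"dx": 0,"dy": 0,"dz": 0,"wx": 0,"wy": 0,"wz": 0},
    {"dx": 0,"dy": 0,"dz": 0,"wx": 0,"wy": 0,"wz": 0},
    {"dx": 0,"dy": 0,"dz": 0,"wx": 0,"wy": 0,"wz": 0},
    {"dx": 0,"dy": 0,"dz": 0,"wx": 0,"wy": 0,"wz": 0},
    {"dx": 0,"dy": 0,"dz": 0,"wx": 0,"wy": 0,"wz": 0},
    {"dx": 0,"dy": 0,"dz": 0,"wx": 0,"wy": 0,"wz": 0},
    {"dx": 0,"dy": 0,"dz": 0,"wx": 0,"wy": 0,"wz": 0}
  ],
  "fingers": 1,
  "force": 40
}}

```text
time_s: 7.47
tcp_pos: [0.6477, 0.1413, 0.0805]
eef_rot: [44.2, 89.9, 29.3]
contact_force: [-0.8, 0.5, 0.7]
gripper_width: 0.0265
```

Run:
```python
from h import *
go([.647,.1405,.079],75)
```

```text
t 7.47 tcp [0.6477 0.1413 0.0805] yaw 75.08 w 0.0265 F [-0.78  0.54  0.67] j [  29.1   24.6   -9.7   -0.   -55.6 -134. ]
 need d(20mm) [ 0.073 -0.049 -0.023]  w(.08) [ 0.017  0.02  -0.02 ]
```

Not closed yet, so I'll wait a little longer.

Request:
{"method": "arm_command", "body": {
  "plan": [
    {"dx": 0,"dy": 0,"dz": 0,"wx": 0,"wy": 0,"wz": 0},
    {"dx": 0,"dy": 0,"dz": 0,"wx": 0,"wy": 0,"wz": 0},
    {"dx": 0,"dy": 0,"dz": 0,"wx": 0,"wy": 0,"wz": 0},
    {"dx": 0,"dy": 0,"dz": 0,"wx": 0,"wy": 0,"wz": 0}
  ]
}}

```text
time_s: 7.8
tcp_pos: [0.6477, 0.1413, 0.0804]
eef_rot: [43.8, 89.9, 28.9]
contact_force: [-0.9, 0.1, 0.0]
gripper_width: 0.0021
```

Request:
{"method": "arm_command", "body": {
  "plan": [
    {"dx": -0.5,"dy": 0,"dz": 0,"wx": 0,"wy": 0,"wz": 0},
    {"dx": -0.5,"dy": 0,"dz": 0,"wx": 0,"wy": 0,"wz": 0},
    {"dx": -1,"dy": 0,"dz": 0,"wx": 0,"wy": 0,"wz": 0},
    {"dx": -1,"dy": 0,"dz": 0,"wx": 0,"wy": 0,"wz": 0},
    {"dx": -1,"dy": 0,"dz": 0,"wx": 0,"wy": 0,"wz": 0},
    {"dx": -1,"dy": 0,"dz": 0,"wx": 0,"wy": 0,"wz": 0},
    {"dx": -1,"dy": 0,"dz": 0,"wx": 0,"wy": 0,"wz": 0},
    {"dx": -1,"dy": 0,"dz": 0,"wx": 0,"wy": 0,"wz": 0},
    {"dx": 0,"dy": 0,"dz": 0,"wx": 0,"wy": 0,"wz": 0}
  ]
}}

```text
time_s: 8.55
tcp_pos: [0.6474, 0.1403, 0.2347]
eef_rot: [23.5, 89.7, 8.6]
contact_force: [0.4, 0.1, 1.3]
gripper_width: 0.0002
```

Run:
```python
from h import *
shot("scene","s1"); shot("wrist","w2")
go([.464,-.158,.21],75)
```

```text
t 8.65 tcp [0.6459 0.1403 0.2309] yaw 75.07 w 0.0003 F [0.01 0.9  0.09] j [  29.1   18.3    1.4   -0.   -73.1 -134.1]
 need d(20mm) [  1.039 -16.754  -4.945]  w(.08) [ 0.014  0.002 -0.004]
```

View pics/s1.png

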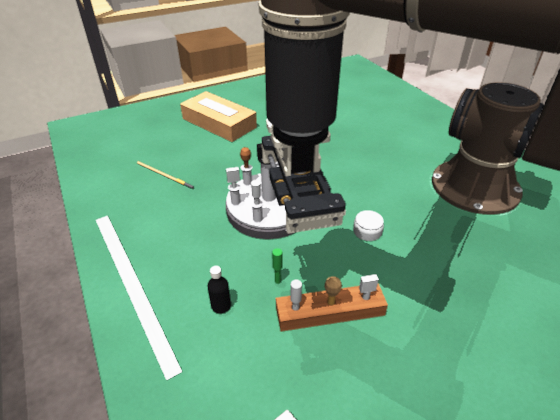

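View pics/w2.png

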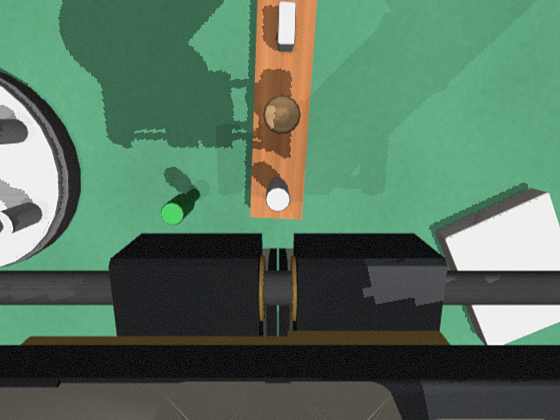

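Run:
```python
from h import *
s=r.get_state();T=s['tcp_pos'];print(T,Rcur().round(3))
c,p,d=load("s1"); print("scene tcp px",w2px(c,T),"tips",w2px(c,T-[0,0,.011]),"punch top",w2px(c,[.647,.1405,.105]))
c,p,d=load("w2"); print("wrist tcp px",w2px(c,T),"punch",w2px(c,[.647,.1405,.105]), "cam pos",-c[3].T@c[4]); print(c[3].round(3))
for u,v in((278,290),(268,250),(288,250),(278,197),(200,250),(360,250),(278,262)): print(u,v,d[v,u],px2w(c,u,v,d[v,u]).round(3))
```

```text
[0.64589866 0.14027757 0.23091468] [[ 0.     0.258  0.966]
 [ 0.     0.966 -0.258]
 [-1.     0.     0.   ]]
scene tcp px [297.78242481 234.82081164] tips [297.65360633 239.49092068] punch top [295.98795446 283.503397  ]
wrist tcp px [276.91444491 245.63498542] punch [277.60791544 198.84981925] cam pos [0.58362314 0.15710823 0.41559023]
[[ 0.258  0.966  0.001]
 [ 0.936 -0.25   0.247]
 [ 0.239 -0.063 -0.969]]
278 290 0.08173779 [0.619 0.148 0.341]
268 250 0.16025469 [0.636 0.139 0.264]
288 250 0.15899348 [0.637 0.148 0.265]
278 197 0.31874233 [0.646 0.141 0.103]
200 250 0.07947792 [0.606 0.134 0.341]
360 250 0.07895121 [0.614 0.167 0.341]
278 262 0.44526035 [ 0.745  0.115 -0.001]
```

Run:
```python
from h import *
c,p,d=load("s1"); a=p[110:330,210:400]; cv2.imwrite("pics/s1c.png",cv2.resize(a,None,fx=3.4,fy=2.7,interpolation=cv2.INTER_CUBIC)[:,:,::-1])
b,p,d=load("w2"); a=p[180:310,200:360]; cv2.imwrite("pics/w2c.png",cv2.resize(a,None,fx=4.5,fy=4.5,interpolation=cv2.INTER_CUBIC)[:,:,::-1])
for v in range(232,300,5): print(v,[ (u,round(float(d[v,u]),3),px2w(b,u,v,d[v,u]).round(3).tolist()) for u in (266,273,284,292)])
```

```text
232 [(266, 0.435, [0.704, 0.111, -0.001]), (273, 0.434, [0.706, 0.119, -0.0]), (284, 0.435, [0.71, 0.132, -0.001]), (292, 0.435, [0.712, 0.141, -0.0])]
237 [(266, 0.437, [0.71, 0.109, -0.001]), (273, 0.437, [0.712, 0.117, -0.001]), (284, 0.437, [0.716, 0.13, -0.001]), (292, 0.438, [0.718, 0.139, -0.002])]
242 [(266, 0.439, [0.716, 0.108, -0.001]), (273, 0.441, [0.719, 0.116, -0.003]), (284, 0.438, [0.722, 0.129, -0.0]), (292, 0.44, [0.725, 0.138, -0.003])]
247 [(266, 0.44, [0.722, 0.106, -0.001]), (273, 0.44, [0.724, 0.114, -0.0]), (284, 0.442, [0.728, 0.127, -0.002]), (292, 0.44, [0.73, 0.136, -0.001])]
252 [(266, 0.157, [0.635, 0.138, 0.267]), (273, 0.162, [0.638, 0.141, 0.263]), (284, 0.161, [0.639, 0.146, 0.264]), (292, 0.158, [0.638, 0.149, 0.267])]
257 [(266, 0.152, [0.635, 0.138, 0.273]), (273, 0.155, [0.637, 0.141, 0.27]), (284, 0.156, [0.639, 0.145, 0.269]), (292, 0.083, [0.613, 0.153, 0.338])]
262 [(266, 0.149, [0.636, 0.138, 0.276]), (273, 0.151, [0.638, 0.141, 0.274]), (284, 0.15, [0.639, 0.145, 0.275]), (292, 0.081, [0.614, 0.152, 0.34])]
267 [(266, 0.15, [0.639, 0.138, 
[... 324 characters left out ...]
0.616, 0.147, 0.339]), (284, 0.082, [0.617, 0.15, 0.339]), (292, 0.08, [0.617, 0.152, 0.341])]
282 [(266, 0.082, [0.617, 0.146, 0.34]), (273, 0.081, [0.617, 0.147, 0.34]), (284, 0.083, [0.618, 0.149, 0.339]), (292, 0.078, [0.617, 0.152, 0.343])]
287 [(266, 0.081, [0.617, 0.145, 0.341]), (273, 0.082, [0.618, 0.147, 0.341]), (284, 0.081, [0.619, 0.149, 0.341]), (292, 0.079, [0.618, 0.151, 0.343])]
292 [(266, 0.081, [0.618, 0.145, 0.342]), (273, 0.081, [0.619, 0.147, 0.342]), (284, 0.082, [0.62, 0.149, 0.341]), (292, 0.077, [0.618, 0.151, 0.345])]
297 [(266, 0.082, [0.62, 0.145, 0.341]), (273, 0.082, [0.62, 0.146, 0.341]), (284, 0.082, [0.621, 0.149, 0.341]), (292, 0.078, [0.62, 0.151, 0.345])]
```

View pics/s1c.png

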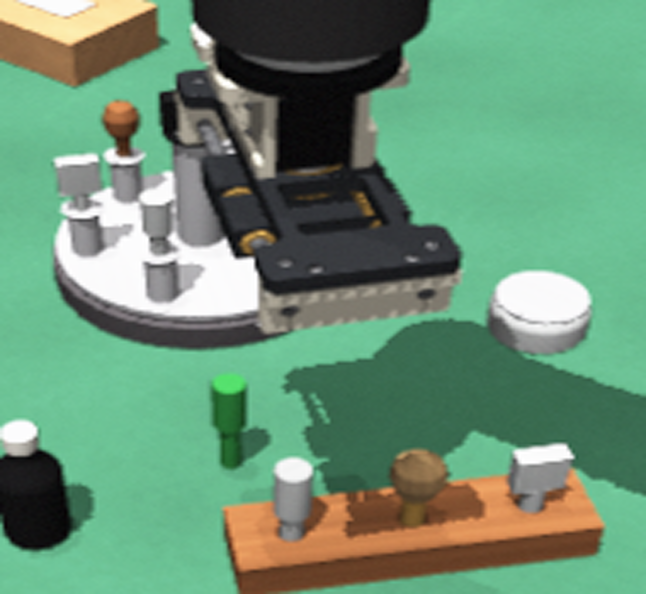

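View pics/w2c.png

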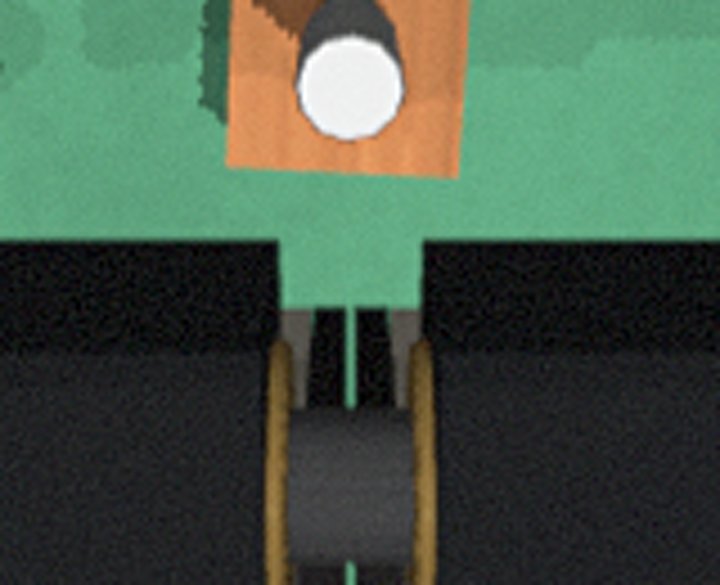

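Run:
```python
from h import *
print(r.tcp_to_tips, [a for a in dir(r) if a[0]!='_'])
c,p,d=load("s1")
for z in(.22,.24,.264,.28,.34): print(z,w2px(c,[.646,.1405,z]).round(1))
f,cx,cy,R,t=c
yy,xx=np.mgrid[0:420,0:560]
W=(np.stack([(xx-cx)/f*d,(yy-cy)/f*d,d],-1)-t)@R
for u,v in((300,222),(325,222),(340,215),(290,228),(310,224),(310,200)): print(u,v,W[v,u].round(3))
b,p,d=load("w2");f,cx,cy,R,t=b
W=(np.stack([(xx-cx)/f*d,(yy-cy)/f*d,d],-1)-t)@R
m=(d>.13)&(d<.19); print("finger px",m.sum(),W[m].min(0),W[m].max(0), np.percentile(W[m][:,2],[1,5,50]))
```

```text
0.011 ['Unreachable', 'camera_model', 'capture', 'close_job', 'cut_out', 'get_state', 'spot_point', 'tcp_to_tips']
0.22 [297.7 239.6]
0.24 [297.9 231. ]
0.264 [298.2 220.3]
0.28 [298.4 212.9]
0.34 [299.2 182.9]
300 222 [0.694 0.227 0.352]
325 222 [0.656 0.23  0.338]
340 215 [0.641 0.24  0.352]
290 228 [0.703 0.216 0.336]
310 224 [0.677 0.225 0.34 ]
310 200 [0.671 0.212 0.369]
finger px 544 [0.63469511 0.13646031 0.25776414] [0.64239624 0.14969048 0.28468244] [0.25865511 0.26071922 0.27197816]
```

```bash
python3 - <<'E'
from h import *
yy,xx=np.mgrid[0:420,0:560]
for n,T in(("w1",[.6471,.1454,.248]),("w2",[.6459,.1403,.2309])):
    b,p,d=load(n);f,cx,cy,R,t=b
    W=(np.stack([(xx-cx)/f*d,(yy-cy)/f*d,d],-1)-t)@R
    m=(d>.12)&(d<.22)&(yy<330); q=W[m]-T; q=q@Rdown(75)
    print(n,m.sum(),"tool x pct",np.percentile(q[:,0],[50,90,95,99,100]).round(4),"y",np.percentile(q[:,1],[0,5,50,95,100]).round(4),"z",np.percentile(q[:,2],[0,5,50,95,100]).round(4))
    bn=q[:,0]>np.percentile(q[:,0],97); print(q[bn].mean(0).round(4))
    for u in (266,273,284,292) if n=="w2" else (140,160,170,385,400,420): 
        col=np.where(m[:,u])[0]; print(u,col.min() if len(col) else None,[ (int(v),(Rdown(75).T@(W[v,u]-T)).round(4).tolist()) for v in col[:3]])
E
cp pics/w1.png pics/x.png; python3 -c "
import cv2;a=cv2.imread('pics/w1.png')[170:350,40:520];cv2.imwrite('pics/w1c.png',cv2.resize(a,None,fx=1.6,fy=1.6))"
```

```text
w1 3859 tool x pct [-0.0488 -0.0322 -0.0298 -0.0262 -0.0237] y [-0.0602 -0.056  -0.0427  0.0562  0.0609] z [-0.012  -0.0114 -0.0067  0.008   0.0118]
[-0.0265 -0.0013 -0.005 ]
140 252 [(252, [-0.0347, -0.0592, -0.0091]), (253, [-0.0367, -0.0584, -0.0094]), (254, [-0.0373, -0.0582, -0.0091])]
160 249 [(249, [-0.0308, -0.0517, -0.0092]), (250, [-0.0325, -0.0512, -0.0094]), (251, [-0.032, -0.0514, -0.0087])]
170 249 [(249, [-0.03, -0.0476, -0.009]), (250, [-0.031, -0.0473, -0.0089]), (251, [-0.031, -0.0473, -0.0085])]
385 249 [(249, [-0.0299, 0.0478, -0.0111]), (250, [-0.0291, 0.0481, -0.0104]), (251, [-0.0312, 0.0475, -0.0106])]
400 249 [(249, [-0.0302, 0.0544, -0.0113]), (250, [-0.0326, 0.0535, -0.0117]), (251, [-0.0335, 0.0533, -0.0116])]
420 257 [(257, [-0.0406, 0.0592, -0.0116]), (258, [-0.0399, 0.0596, -0.0109]), (259, [-0.0419, 0.0588, -0.0112])]
w2 1070 tool x pct [-0.0524 -0.0344 -0.0318 -0.0285 -0.0269] y [-0.0066 -0.0044  0.0002  0.0049  0.0071] z [-0.0103 -0.0098 -0.006   0.0041  0.0058]
[-0.0287  0.0003 -0.0081]
266 249 [(249, [-0.0321, -0.0048, -0.0096]), (250, [-0.0334, -0.0048, -0.0096]), (251, [-0.0331, -0.0048, -0.0091])]
273 249 [(249, [-0.0286, -0.0018, -0.0084]), (250, [-0.0288, -0.0018, -0.008]), (251, [-0.0291, -0.0018, -0.0076])]
284 249 [(249, [-0.0282, 0.0032, -0.0082]), (250, [-0.03, 0.0032, -0.0084]), (251, [-0.0311, 0.0032, -0.0083])]
292 249 [(249, [-0.0322, 0.0067, -0.0097]), (250, [-0.0337, 0.0066, -0.0097]), (251, [-0.0346, 0.0066, -0.0096])]
```

View pics/w1c.png

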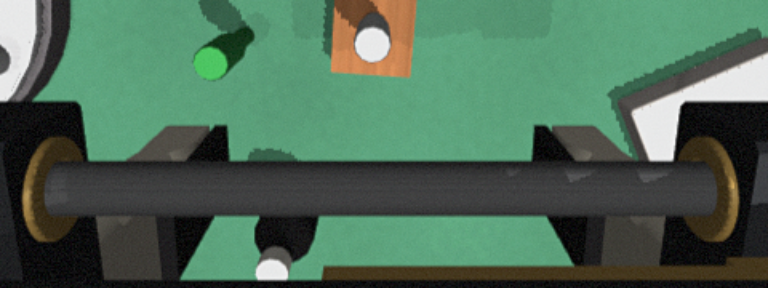

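The gripper closed on nothing. The wrist depth picture shows the fingertips about 28 mm *behind* the reported TCP, at tool x = -0.028 with the fingers open and with them shut. The given value is 11 mm ahead. So the pads shut just above the punch top (reported TCP z 0.080, real tips about 0.109, punch top 0.105). I'll reopen, go lower in guarded steps and check by camera before closing.

Request:
{"method": "arm_command", "body": {
  "plan": [
    {"dx": 0,"dy": 0,"dz": 0,"wx": 0,"wy": 0,"wz": 0},
    {"dx": 0,"dy": 0,"dz": 0,"wx": 0,"wy": 0,"wz": 0},
    {"dx": 0,"dy": 0,"dz": 0,"wx": 0,"wy": 0,"wz": 0},
    {"dx": 0.5,"dy": 0,"dz": 0,"wx": 0,"wy": 0,"wz": 0},
    {"dx": 1,"dy": 0,"dz": 0,"wx": 0,"wy": 0,"wz": 0},
    {"dx": 1,"dy": 0,"dz": 0,"wx": 0,"wy": 0,"wz": 0},
    {"dx": 1,"dy": 0,"dz": 0,"wx": 0,"wy": 0,"wz": 0},
    {"dx": 1,"dy": 0,"dz": 0,"wx": 0,"wy": 0,"wz": 0},
    {"dx": 1,"dy": 0,"dz": 0,"wx": 0,"wy": 0,"wz": 0},
    {"dx": 1,"dy": 0,"dz": 0,"wx": 0,"wy": 0,"wz": 0},
    {"dx": 0,"dy": 0,"dz": 0,"wx": 0,"wy": 0,"wz": 0},
    {"dx": 0,"dy": 0,"dz": 0,"wx": 0,"wy": 0,"wz": 0}
  ],
  "fingers": -1
}}

```text
time_s: 9.65
tcp_pos: [0.6399, 0.1378, 0.0842]
eef_rot: [-144.0, 89.3, -159.0]
contact_force: [0.9, 0.6, 1.6]
gripper_width: 0.0749
```

Run:
```python
from h import *
c,p,d=shot("wrist","w3")
go([.647,.1405,.040],75)
s=r.get_state();T=s['tcp_pos']
yy,xx=np.mgrid[0:420,0:560];f,cx,cy,R,t=c
W=(np.stack([(xx-cx)/f*d,(yy-cy)/f*d,d],-1)-t)@R
m=(W[...,2]>.1)&(W[...,2]<.108)&(d>0)&(np.hypot(W[...,0]-.646,W[...,1]-.141)<.02)
w=W[m]; print(len(w),w.mean(0),(w.max(0)+w.min(0))/2,w.max(0)-w.min(0))
```

```text
t 9.7 tcp [0.6395 0.1378 0.0839] yaw 75.0 w 0.079 F [-1.15 -0.29 -0.54] j [  29.1   24.2   -9.7   -0.2  -56.8 -134. ]
 need d(20mm) [2.188 0.246 0.35 ]  w(.08) [-0.001 -0.139  0.096]
634 [0.64159816 0.14174262 0.10308877] [0.64244928 0.1407472  0.10260502] [0.01170285 0.02017867 0.00519035]
```

View pics/w3.png

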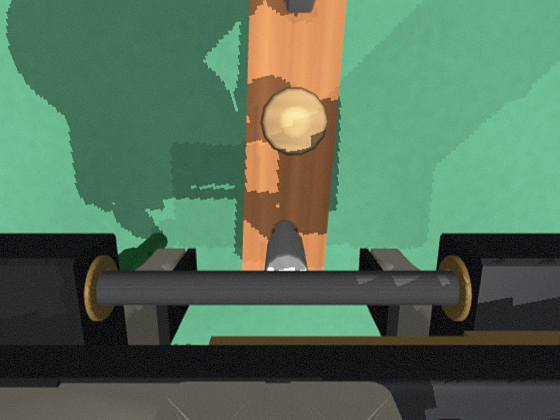

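Request:
{"method": "arm_command", "body": {
  "plan": [
    {"dx": 0,"dy": 0.24,"dz": 0.35,"wx": 0,"wy": -0.14,"wz": 0.1},
    {"dx": 0.3,"dy": 0,"dz": 0,"wx": 0,"wy": 0,"wz": 0},
    {"dx": 0.6,"dy": 0,"dz": 0,"wx": 0,"wy": 0,"wz": 0},
    {"dx": 0.6,"dy": 0,"dz": 0,"wx": 0,"wy": 0,"wz": 0},
    {"dx": 0.3,"dy": 0,"dz": 0,"wx": 0,"wy": 0,"wz": 0},
    {"dx": 0,"dy": 0,"dz": 0,"wx": 0,"wy": 0,"wz": 0},
    {"dx": 0,"dy": 0,"dz": 0,"wx": 0,"wy": 0,"wz": 0}
  ]
}}

```text
time_s: 10.28
tcp_pos: [0.651, 0.142, 0.0482]
eef_rot: [38.6, 89.5, 23.6]
contact_force: [-0.1, -0.6, 0.9]
gripper_width: 0.0874
```

Run:
```python
from h import *
go([.647,.1405,.040],75)
```

```text
t 10.28 tcp [0.651  0.142  0.0482] yaw 75.01 w 0.0874 F [-0.12 -0.61  0.85] j [ 2.910e+01  2.650e+01 -1.140e+01  1.000e-01 -5.160e+01 -1.341e+02]
 need d(20mm) [ 0.406 -0.125 -0.178]  w(.08) [ 0.003  0.081 -0.065]
```

Request:
{"method": "arm_command", "body": {
  "plan": [
    {"dx": 0.4,"dy": -0.12,"dz": -0.18,"wx": 0,"wy": 0.08,"wz": -0.06},
    {"dx": 0,"dy": 0,"dz": 0,"wx": 0,"wy": 0,"wz": 0},
    {"dx": 0,"dy": 0,"dz": 0,"wx": 0,"wy": 0,"wz": 0}
  ]
}}

```text
time_s: 10.53
tcp_pos: [0.6467, 0.1405, 0.0395]
eef_rot: [-161.1, 90.0, -176.1]
contact_force: [0.5, 0.8, 1.5]
gripper_width: 0.0877
```

Run:
```python
from h import *
go([.647,.1405,.040],75)
```

```text
t 10.53 tcp [0.6467 0.1405 0.0395] yaw 75.02 w 0.0877 F [0.48 0.82 1.55] j [  29.1   27.   -11.9   -0.   -51.1 -134.1]
 need d(20mm) [-0.024  0.004  0.016]  w(.08) [ 0.005 -0.006  0.002]
```

Request:
{"method": "arm_command", "body": {
  "plan": [
    {"dx": 0,"dy": 0,"dz": 0,"wx": 0,"wy": 0,"wz": 0},
    {"dx": 0,"dy": 0,"dz": 0,"wx": 0,"wy": 0,"wz": 0},
    {"dx": 0,"dy": 0,"dz": 0,"wx": 0,"wy": 0,"wz": 0},
    {"dx": 0,"dy": 0,"dz": 0,"wx": 0,"wy": 0,"wz": 0},
    {"dx": 0,"dy": 0,"dz": 0,"wx": 0,"wy": 0,"wz": 0},
    {"dx": 0,"dy": 0,"dz": 0,"wx": 0,"wy": 0,"wz": 0},
    {"dx": 0,"dy": 0,"dz": 0,"wx": 0,"wy": 0,"wz": 0},
    {"dx": 0,"dy": 0,"dz": 0,"wx": 0,"wy": 0,"wz": 0},
    {"dx": 0,"dy": 0,"dz": 0,"wx": 0,"wy": 0,"wz": 0},
    {"dx": 0,"dy": 0,"dz": 0,"wx": 0,"wy": 0,"wz": 0},
    {"dx": 0,"dy": 0,"dz": 0,"wx": 0,"wy": 0,"wz": 0},
    {"dx": 0,"dy": 0,"dz": 0,"wx": 0,"wy": 0,"wz": 0},
    {"dx": 0,"dy": 0,"dz": 0,"wx": 0,"wy": 0,"wz": 0}
  ],
  "fingers": 1,
  "force": 40
}}

```text
time_s: 11.62
tcp_pos: [0.6475, 0.1409, 0.041]
eef_rot: [44.6, 89.9, 29.7]
contact_force: [-0.3, 1.0, 0.9]
gripper_width: 0.0209
```

Run:
```python
from h import *
go([.647,.1405,.040],75)
```

```text
t 11.62 tcp [0.6475 0.1409 0.041 ] yaw 75.03 w 0.0209 F [-0.35  1.    0.85] j [  29.1   26.9  -11.9   -0.   -51.1 -134.1]
 need d(20mm) [ 0.049 -0.027 -0.019]  w(.08) [ 0.007  0.017 -0.017]
```

Request:
{"method": "arm_command", "body": {
  "plan": [
    {"dx": -0.4,"dy": 0,"dz": 0,"wx": 0,"wy": 0,"wz": 0},
    {"dx": -0.6,"dy": 0,"dz": 0,"wx": 0,"wy": 0,"wz": 0},
    {"dx": -0.8,"dy": 0,"dz": 0,"wx": 0,"wy": 0,"wz": 0},
    {"dx": -1,"dy": 0,"dz": 0,"wx": 0,"wy": 0,"wz": 0},
    {"dx": -1,"dy": 0,"dz": 0,"wx": 0,"wy": 0,"wz": 0},
    {"dx": -1,"dy": 0,"dz": 0,"wx": 0,"wy": 0,"wz": 0},
    {"dx": -1,"dy": 0,"dz": 0,"wx": 0,"wy": 0,"wz": 0},
    {"dx": -1,"dy": 0,"dz": 0,"wx": 0,"wy": 0,"wz": 0},
    {"dx": -0.5,"dy": 0,"dz": 0,"wx": 0,"wy": 0,"wz": 0},
    {"dx": 0,"dy": 0,"dz": 0,"wx": 0,"wy": 0,"wz": 0}
  ]
}}

```text
time_s: 12.45
tcp_pos: [0.6462, 0.1398, 0.2006]
eef_rot: [35.4, 89.9, 20.4]
contact_force: [0.3, 0.6, -1.7]
gripper_width: 0.021
```

Run:
```python
from h import *
shot("wrist","w4"); shot("scene","s2")
go([.464,-.158,.18],75)
```

```text
t 12.55 tcp [0.6453 0.1396 0.1979] yaw 75.0 w 0.0207 F [ 0.17  0.68 -1.21] j [  29.1   19.3   -1.5   -0.   -69.3 -134.1]
 need d(20mm) [  0.908 -16.72   -4.9  ]  w(.08) [-0.001 -0.015  0.006]
```

View pics/w4.png

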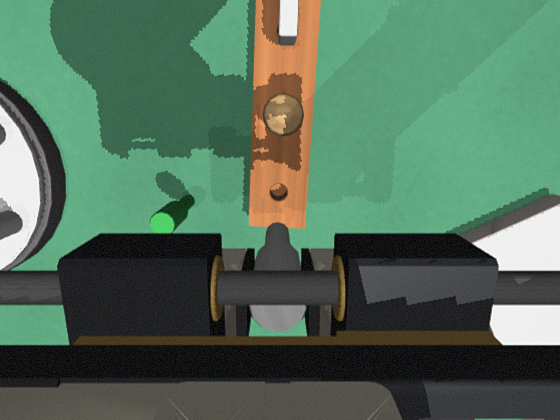

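View pics/s2.png

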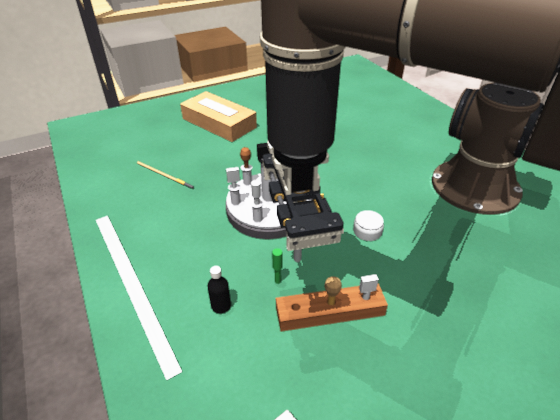

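The punch is held: the rack hole at (278,190) is empty, and the shank shows below the fingers with its foot at about (278,226). Next I move to the pocket.

Request:
{"method": "arm_command", "body": {
  "plan": [
    {"dx": 0,"dy": -0.5,"dz": -0.15,"wx": 0,"wy": 0,"wz": 0},
    {"dx": 0,"dy": -0.95,"dz": -0.28,"wx": 0,"wy": 0,"wz": 0},
    {"dx": 0,"dy": -0.95,"dz": -0.28,"wx": 0,"wy": 0,"wz": 0},
    {"dx": 0,"dy": -0.95,"dz": -0.28,"wx": 0,"wy": 0,"wz": 0},
    {"dx": 0,"dy": -0.95,"dz": -0.28,"wx": 0,"wy": 0,"wz": 0},
    {"dx": 0,"dy": -0.95,"dz": -0.28,"wx": 0,"wy": 0,"wz": 0},
    {"dx": 0,"dy": -0.95,"dz": -0.28,"wx": 0,"wy": 0,"wz": 0},
    {"dx": 0,"dy": -0.95,"dz": -0.28,"wx": 0,"wy": 0,"wz": 0},
    {"dx": 0,"dy": -0.95,"dz": -0.28,"wx": 0,"wy": 0,"wz": 0},
    {"dx": 0,"dy": -0.95,"dz": -0.28,"wx": 0,"wy": 0,"wz": 0},
    {"dx": 0,"dy": -0.95,"dz": -0.28,"wx": 0,"wy": 0,"wz": 0},
    {"dx": 0,"dy": -0.95,"dz": -0.28,"wx": 0,"wy": 0,"wz": 0},
    {"dx": 0,"dy": -0.95,"dz": -0.28,"wx": 0,"wy": 0,"wz": 0},
    {"dx": 0,"dy": -0.95,"dz": -0.28,"wx": 0,"wy": 0,"wz": 0},
    {"dx": 0,"dy": -0.95,"dz": -0.28,"wx": 0,"wy": 0,"wz": 0},
    {"dx": 0,"dy": -0.6,"dz": -0.2,"wx": 0,"wy": 0,"wz": 0},
    {"dx": 0,"dy": 0,"dz": 0,"wx": 0,"wy": 0,"wz": 0},
    {"dx": 0,"dy": 0,"dz": 0,"wx": 0,"wy": 0,"wz": 0}
  ]
}}

```text
time_s: 14.05
tcp_pos: [0.4558, -0.1351, 0.1732]
eef_rot: [-155.6, 87.1, -170.8]
contact_force: [0.7, 0.2, -1.7]
gripper_width: 0.0213
```

Run:
```python
from h import *
go([.464,-.158,.17],75)
```

```text
t 14.05 tcp [ 0.4558 -0.1351  0.1732] yaw 74.82 w 0.0213 F [ 0.66  0.2  -1.69] j [ 7.400e+00  4.600e+00 -2.400e+01  1.000e-01 -6.430e+01 -1.126e+02]
 need d(20mm) [ 0.149 -0.995  0.703]  w(.08) [-0.045 -0.575  0.259]
```

Request:
{"method": "arm_command", "body": {
  "plan": [
    {"dx": 0,"dy": -0.5,"dz": 0.35,"wx": -0.04,"wy": -0.57,"wz": 0.25},
    {"dx": 0,"dy": -0.5,"dz": 0.35,"wx": 0,"wy": 0,"wz": 0},
    {"dx": 0,"dy": 0,"dz": 0,"wx": 0,"wy": 0,"wz": 0},
    {"dx": 0,"dy": 0,"dz": 0,"wx": 0,"wy": 0,"wz": 0}
  ]
}}

```text
time_s: 14.38
tcp_pos: [0.4641, -0.1573, 0.171]
eef_rot: [-168.1, 89.9, 176.9]
contact_force: [0.2, -0.0, -2.0]
gripper_width: 0.0213
```

Run:
```python
from h import *
c,p,d=shot("wrist","w5"); shot("top","t5")
go([.464,-.158,.17],75)
print("pocket px",w2px(c,[.464,-.158,.09]))
for q in("loading_pocket","punch"): print(q,[(round(x["score"],2),np.round(x["centre"],1).tolist(),px2z(c,*x["centre"],.09).round(4)) for x in r.spot_point("wrist",q)])
```

```text
t 14.48 tcp [ 0.4643 -0.1571  0.1711] yaw 75.05 w 0.0212 F [ 0.21  0.45 -1.42] j [   4.3    4.3  -24.5   -0.   -61.3 -109.3]
 need d(20mm) [ 0.054 -0.049 -0.003]  w(.08) [ 0.011 -0.018  0.006]
pocket px [276.74973792 212.15066367]
loading_pocket [(0.81, [273.6, 215.0], array([ 0.4655, -0.1608,  0.09  ]))]
punch [(0.93, [278.0, 229.1], array([ 0.477 , -0.1605,  0.09  ])), (0.91, [502.5, 299.5], array([ 0.5792, -0.0038,  0.09  ]))]
```

View pics/w5.png

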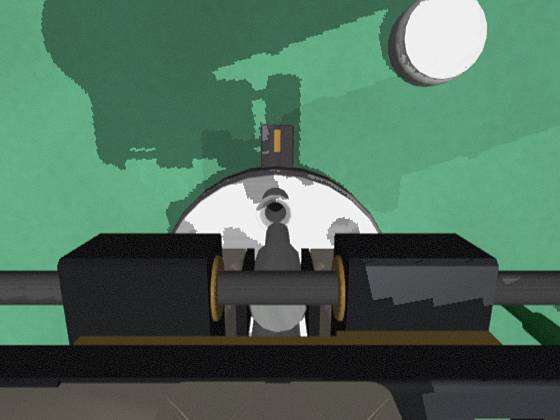

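Run:
```python
from h import *
c,p,d=load("w5"); T=np.array([.4643,-.1571,.1711])
yy,xx=np.mgrid[0:420,0:560];f,cx,cy,R,t=c
W=(np.stack([(xx-cx)/f*d,(yy-cy)/f*d,d],-1)-t)@R
print("foot expected px",w2px(c,T-[0,0,.031]))
reg=(xx>255)&(xx<300)&(yy>180)&(yy<240)
m=reg&(W[...,2]>.075)&(W[...,2]<.1); w=W[m]; print("cup",len(w),w.min(0),w.max(0))
m=reg&(W[...,2]>.12)&(W[...,2]<.19); w=W[m];q=(w-T)@Rdown(75); print("shank",len(q))
for a in np.arange(.0,.036,.004):
    k=(q[:,0]>a)&(q[:,0]<a+.004)
    if k.sum()>3: print(round(a,3),k.sum(),"y",q[k,1].min().round(4),q[k,1].max().round(4),q[k,1].mean().round(4),"z min",q[k,2].min().round(4))
a=p[170:260,230:330]; cv2.imwrite("pics/w5c.png",cv2.resize(a,None,fx=7,fy=6,interpolation=cv2.INTER_CUBIC)[:,:,::-1])
c,p,d=load("t5");f,cx,cy,R,t=c
a=p[180:290,270:400]; cv2.imwrite("pics/t5c.png",cv2.resize(a,None,fx=5,fy=5,interpolation=cv2.INTER_CUBIC)[:,:,::-1])
```

```text
foot expected px [278.03812455 231.7125658 ]
cup 732 [ 0.45041016 -0.17437675  0.07512709] [ 0.47765774 -0.14538546  0.08990227]
shank 346
0.0 42 y -0.0048 0.0043 -0.0003 z min -0.0069
0.004 43 y -0.006 0.0054 -0.0005 z min -0.0068
0.008 48 y -0.0067 0.0055 -0.0008 z min -0.0069
0.012 48 y -0.0069 0.0062 -0.0002 z min -0.0069
0.016 46 y -0.0075 0.0063 -0.0004 z min -0.0068
0.02 42 y -0.007 0.0064 -0.0007 z min -0.007
0.024 36 y -0.0072 0.006 -0.0002 z min -0.0069
0.028 13 y -0.0066 0.0048 -0.0016 z min -0.0068
```

View pics/w5c.png

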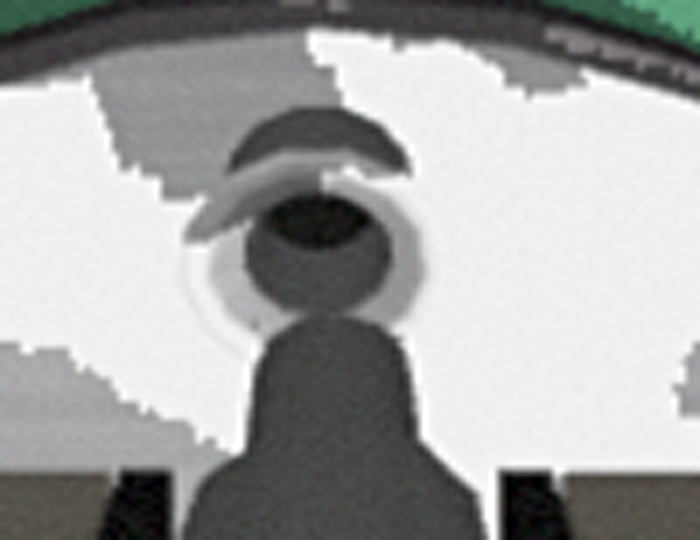

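Run:
```python
from h import *
c,p,d=load("w5"); T=np.array([.4643,-.1571,.1711]); print(c[0])
for z in(.09,.084):
  for u,v in((275.3,211.7),(265,211.7),(286,211.7),(275.4,201.),(275.4,222.5)): print(z,u,v,px2z(c,u,v,z).round(4))
# rim points: depth pixels with z .087-.092
yy,xx=np.mgrid[0:420,0:560];f,cx,cy,R,t=c
W=(np.stack([(xx-cx)/f*d,(yy-cy)/f*d,d],-1)-t)@R
m=(xx>250)&(xx<302)&(yy>180)&(yy<240)&(W[...,2]>.086)&(W[...,2]<.094)
im=np.zeros((420,560,3),np.uint8); im[...]=p; im[m]=[255,0,0]
w=W[m]; print(m.sum()); 
# circle fit outer: try maximize coverage via minEnclosing
print(cv2.minEnclosingCircle((w[:,:2]*1000).astype(np.float32)))
cv2.imwrite("pics/w5m.png",cv2.resize(im[170:260,230:330],None,fx=7,fy=6,interpolation=0)[:,:,::-1])
```

```text
364.3475020772091
0.09 275.3 211.7 [ 0.4634 -0.159   0.09  ]
0.09 265 211.7 [ 0.4614 -0.1664  0.09  ]
0.09 286 211.7 [ 0.4655 -0.1513  0.09  ]
0.09 275.4 201.0 [ 0.4555 -0.1568  0.09  ]
0.09 275.4 222.5 [ 0.4715 -0.1611  0.09  ]
0.084 275.3 211.7 [ 0.4648 -0.1594  0.084 ]
0.084 265 211.7 [ 0.4628 -0.167   0.084 ]
0.084 286 211.7 [ 0.4669 -0.1515  0.084 ]
0.084 275.4 201.0 [ 0.4568 -0.1571  0.084 ]
0.084 275.4 222.5 [ 0.473  -0.1615  0.084 ]
493
((465.2246398925781, -159.98870849609375), 14.821964263916016)
```

View pics/w5m.png

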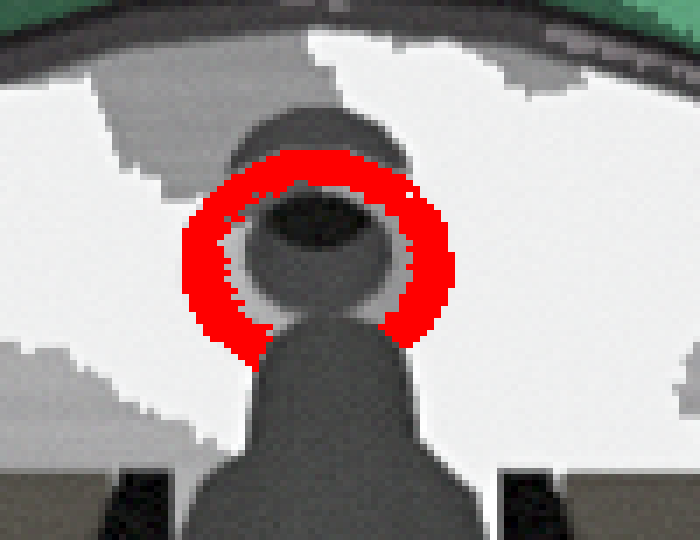

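Request:
{"method": "arm_command", "body": {
  "plan": [
    {"dx": 0.5,"dy": -0.1,"dz": 0.07,"wx": 0,"wy": 0,"wz": 0},
    {"dx": 0.6,"dy": 0,"dz": 0,"wx": 0,"wy": 0,"wz": 0},
    {"dx": 0.6,"dy": 0,"dz": 0,"wx": 0,"wy": 0,"wz": 0},
    {"dx": 0.4,"dy": 0,"dz": 0,"wx": 0,"wy": 0,"wz": 0},
    {"dx": 0,"dy": 0,"dz": 0,"wx": 0,"wy": 0,"wz": 0},
    {"dx": 0,"dy": 0,"dz": 0,"wx": 0,"wy": 0,"wz": 0}
  ]
}}

```text
time_s: 15.08
tcp_pos: [0.4658, -0.1578, 0.1254]
eef_rot: [-171.1, 89.9, 174.1]
contact_force: [-0.1, -0.2, 0.0]
gripper_width: 0.0211
```

Run:
```python
from h import *
go([.4652,-.1596,.121],75)
```

```text
t 15.08 tcp [ 0.4658 -0.1578  0.1254] yaw 75.24 w 0.0211 F [-0.07 -0.15  0.04] j [   4.2    7.1  -28.    -0.   -55.  -109. ]
 need d(20mm) [ 0.219 -0.094 -0.006]  w(.08) [ 0.052 -0.016  0.002]
```

Request:
{"method": "arm_command", "body": {
  "plan": [
    {"dx": 0.1,"dy": -0.09,"dz": -0.01,"wx": 0.05,"wy": -0.02,"wz": 0},
    {"dx": 0,"dy": 0,"dz": 0,"wx": 0,"wy": 0,"wz": 0},
    {"dx": 0.2,"dy": 0,"dz": 0,"wx": 0,"wy": 0,"wz": 0},
    {"dx": 0,"dy": 0,"dz": 0,"wx": 0,"wy": 0,"wz": 0}
  ]
}}

```text
time_s: 15.42
tcp_pos: [0.4659, -0.1596, 0.1198]
eef_rot: [0.5, 89.9, -14.5]
contact_force: [0.4, 0.1, -1.4]
gripper_width: 0.0209
```

Run:
```python
from h import *
c,p,d=shot("wrist","w6")
go([.4652,-.1596,.100],75)
a=p[170:270,230:330]; cv2.imwrite("pics/w6c.png",cv2.resize(a,None,fx=6,fy=6,interpolation=cv2.INTER_CUBIC)[:,:,::-1])
```

```text
t 15.47 tcp [ 0.4663 -0.1597  0.1203] yaw 75.02 w 0.0207 F [-0.77  0.46  0.3 ] j [ 4.000e+00  7.300e+00 -2.850e+01  1.000e-01 -5.410e+01 -1.091e+02]
 need d(20mm) [ 1.016 -0.008 -0.055]  w(.08) [0.005 0.033 0.001]
```

View pics/w6c.png

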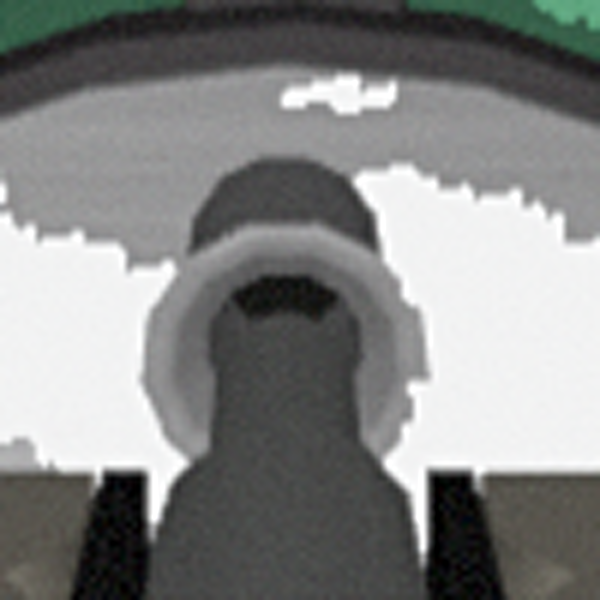

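The foot enters the mouth centred: rim about x 145–425 in the crop, shank 212–358. I'll keep descending.

Request:
{"method": "arm_command", "body": {
  "plan": [
    {"dx": 0.25,"dy": 0,"dz": -0.04,"wx": 0,"wy": 0.03,"wz": 0},
    {"dx": 0,"dy": 0,"dz": 0,"wx": 0,"wy": 0,"wz": 0},
    {"dx": 0.2,"dy": 0,"dz": 0,"wx": 0,"wy": 0,"wz": 0},
    {"dx": 0,"dy": 0,"dz": 0,"wx": 0,"wy": 0,"wz": 0}
  ]
}}

```text
time_s: 15.8
tcp_pos: [0.4659, -0.1595, 0.1112]
eef_rot: [16.1, 89.9, 1.1]
contact_force: [-0.6, -0.2, -1.0]
gripper_width: 0.0212
```

Run:
```python
from h import *
go([.4652,-.1596,.100],75)
```

```text
t 15.8 tcp [ 0.4659 -0.1595  0.1112] yaw 75.02 w 0.0212 F [-0.59 -0.22 -1.04] j [   4.     7.9  -29.1    0.   -52.9 -109. ]
 need d(20mm) [ 0.56  -0.013 -0.035]  w(.08) [ 0.004  0.02  -0.006]
```

Request:
{"method": "arm_command", "body": {
  "plan": [
    {"dx": 0.2,"dy": 0,"dz": -0.02,"wx": 0,"wy": 0.02,"wz": 0},
    {"dx": 0,"dy": 0,"dz": 0,"wx": 0,"wy": 0,"wz": 0},
    {"dx": 0.2,"dy": 0,"dz": 0,"wx": 0,"wy": 0,"wz": 0},
    {"dx": 0,"dy": 0,"dz": 0,"wx": 0,"wy": 0,"wz": 0},
    {"dx": 0.12,"dy": 0,"dz": 0,"wx": 0,"wy": 0,"wz": 0},
    {"dx": 0,"dy": 0,"dz": 0,"wx": 0,"wy": 0,"wz": 0}
  ]
}}

```text
time_s: 16.3
tcp_pos: [0.4654, -0.1594, 0.0994]
eef_rot: [159.2, 90.0, 144.2]
contact_force: [-0.4, 1.1, -1.6]
gripper_width: 0.0212
```

Run:
```python
from h import *
go([.4652,-.1596,.100],75)
```

```text
t 16.3 tcp [ 0.4654 -0.1594  0.0994] yaw 75.02 w 0.0212 F [-0.38  1.1  -1.61] j [   4.     8.7  -29.9   -0.   -51.3 -109. ]
 need d(20mm) [-0.03  -0.012 -0.007]  w(.08) [ 0.004 -0.008 -0.003]
```

Request:
{"method": "arm_command", "body": {
  "plan": [
    {"dx": 0.07,"dy": 0,"dz": 0,"wx": 0,"wy": 0,"wz": 0},
    {"dx": 0,"dy": 0,"dz": 0,"wx": 0,"wy": 0,"wz": 0}
  ]
}}

```text
time_s: 16.47
tcp_pos: [0.4654, -0.1594, 0.0978]
eef_rot: [163.5, 90.0, 148.5]
contact_force: [-0.5, -0.1, -1.3]
gripper_width: 0.0215
```

Request:
{"method": "arm_command", "body": {
  "plan": [
    {"dx": 0.06,"dy": 0,"dz": 0,"wx": 0,"wy": 0,"wz": 0},
    {"dx": 0,"dy": 0,"dz": 0,"wx": 0,"wy": 0,"wz": 0}
  ]
}}

```text
time_s: 16.63
tcp_pos: [0.4656, -0.1594, 0.0966]
eef_rot: [150.8, 90.0, 135.8]
contact_force: [0.7, -0.1, -1.8]
gripper_width: 0.0211
```

Request:
{"method": "arm_command", "body": {
  "plan": [
    {"dx": 0.06,"dy": 0,"dz": 0,"wx": 0,"wy": 0,"wz": 0},
    {"dx": 0,"dy": 0,"dz": 0,"wx": 0,"wy": 0,"wz": 0}
  ]
}}

```text
time_s: 16.8
tcp_pos: [0.4656, -0.1594, 0.0954]
eef_rot: [126.8, 90.0, 111.8]
contact_force: [0.3, 0.3, -1.6]
gripper_width: 0.021
```

Request:
{"method": "arm_command", "body": {
  "plan": [
    {"dx": 0.06,"dy": 0,"dz": 0,"wx": 0,"wy": 0,"wz": 0},
    {"dx": 0,"dy": 0,"dz": 0,"wx": 0,"wy": 0,"wz": 0}
  ]
}}

```text
time_s: 16.97
tcp_pos: [0.4657, -0.1594, 0.0941]
eef_rot: [103.9, 90.0, 88.9]
contact_force: [0.1, -0.3, -1.0]
gripper_width: 0.021
```

Request:
{"method": "arm_command", "body": {
  "plan": [
    {"dx": 0.06,"dy": 0,"dz": 0,"wx": 0,"wy": 0,"wz": 0},
    {"dx": 0,"dy": 0,"dz": 0,"wx": 0,"wy": 0,"wz": 0}
  ]
}}

```text
time_s: 17.13
tcp_pos: [0.4657, -0.1594, 0.0928]
eef_rot: [84.3, 90.0, 69.4]
contact_force: [-0.8, 0.1, -1.3]
gripper_width: 0.0212
```

Request:
{"method": "arm_command", "body": {
  "plan": [
    {"dx": 0.06,"dy": 0,"dz": 0,"wx": 0,"wy": 0,"wz": 0},
    {"dx": 0,"dy": 0,"dz": 0,"wx": 0,"wy": 0,"wz": 0}
  ]
}}

```text
time_s: 17.3
tcp_pos: [0.4657, -0.1594, 0.0915]
eef_rot: [81.9, 90.0, 66.9]
contact_force: [-0.3, 0.3, -0.7]
gripper_width: 0.0213
```

Request:
{"method": "arm_command", "body": {
  "plan": [
    {"dx": 0.06,"dy": 0,"dz": 0,"wx": 0,"wy": 0,"wz": 0},
    {"dx": 0,"dy": 0,"dz": 0,"wx": 0,"wy": 0,"wz": 0}
  ]
}}

```text
time_s: 17.47
tcp_pos: [0.4657, -0.1594, 0.0902]
eef_rot: [88.2, 90.0, 73.2]
contact_force: [0.3, 0.3, -0.7]
gripper_width: 0.0208
```

Request:
{"method": "arm_command", "body": {
  "plan": [
    {"dx": 0.06,"dy": 0,"dz": 0,"wx": 0,"wy": 0,"wz": 0},
    {"dx": 0,"dy": 0,"dz": 0,"wx": 0,"wy": 0,"wz": 0}
  ]
}}

```text
time_s: 17.63
tcp_pos: [0.4657, -0.1594, 0.0888]
eef_rot: [83.7, 90.0, 68.7]
contact_force: [-0.2, -0.1, -1.3]
gripper_width: 0.0213
```

Request:
{"method": "arm_command", "body": {
  "plan": [
    {"dx": 0.06,"dy": 0,"dz": 0,"wx": 0,"wy": 0,"wz": 0},
    {"dx": 0,"dy": 0,"dz": 0,"wx": 0,"wy": 0,"wz": 0}
  ]
}}

```text
time_s: 17.8
tcp_pos: [0.4657, -0.1594, 0.0875]
eef_rot: [87.5, 90.0, 72.5]
contact_force: [-0.8, -0.7, -0.9]
gripper_width: 0.0211
```

Request:
{"method": "arm_command", "body": {
  "plan": [
    {"dx": 0.06,"dy": 0,"dz": 0,"wx": 0,"wy": 0,"wz": 0},
    {"dx": 0,"dy": 0,"dz": 0,"wx": 0,"wy": 0,"wz": 0}
  ]
}}

```text
time_s: 17.97
tcp_pos: [0.4657, -0.1595, 0.0862]
eef_rot: [85.4, 90.0, 70.5]
contact_force: [0.1, -0.1, -1.4]
gripper_width: 0.0213
```

Request:
{"method": "arm_command", "body": {
  "plan": [
    {"dx": 0.06,"dy": 0,"dz": 0,"wx": 0,"wy": 0,"wz": 0},
    {"dx": 0,"dy": 0,"dz": 0,"wx": 0,"wy": 0,"wz": 0}
  ]
}}

```text
time_s: 18.13
tcp_pos: [0.4658, -0.1594, 0.0848]
eef_rot: [86.0, 90.0, 71.0]
contact_force: [0.1, -0.3, -1.8]
gripper_width: 0.0211
```

Request:
{"method": "arm_command", "body": {
  "plan": [
    {"dx": 0.06,"dy": 0,"dz": 0,"wx": 0,"wy": 0,"wz": 0},
    {"dx": 0,"dy": 0,"dz": 0,"wx": 0,"wy": 0,"wz": 0}
  ]
}}

```text
time_s: 18.3
tcp_pos: [0.4662, -0.1595, 0.0839]
eef_rot: [18.6, 90.0, 3.7]
contact_force: [-0.2, -0.3, 1.6]
gripper_width: 0.0214
```

Request:
{"method": "arm_command", "body": {
  "plan": [
    {"dx": 0.03,"dy": 0,"dz": 0,"wx": 0,"wy": 0,"wz": 0},
    {"dx": 0,"dy": 0,"dz": 0,"wx": 0,"wy": 0,"wz": 0}
  ]
}}

```text
time_s: 18.47
tcp_pos: [0.4662, -0.1596, 0.0837]
eef_rot: [6.2, 89.9, -8.7]
contact_force: [-0.7, 1.6, 2.4]
gripper_width: 0.0209
```

Request:
{"method": "arm_command", "body": {
  "plan": [
    {"dx": 0.06,"dy": 0,"dz": 0,"wx": 0,"wy": 0,"wz": 0}
  ]
}}

```text
time_s: 18.55
tcp_pos: [0.4664, -0.1596, 0.0831]
eef_rot: [3.1, 89.9, -11.8]
contact_force: [-3.2, 1.7, 10.1]
gripper_width: 0.0211
```

Request:
{"method": "arm_command", "body": {
  "plan": [
    {"dx": 0.045,"dy": 0,"dz": 0,"wx": 0,"wy": 0,"wz": 0}
  ]
}}

```text
time_s: 18.63
tcp_pos: [0.4665, -0.1598, 0.0829]
eef_rot: [-6.2, 89.9, -21.1]
contact_force: [-3.9, 2.0, 13.5]
gripper_width: 0.021
```

Request:
{"method": "arm_command", "body": {
  "plan": [
    {"dx": 0.03,"dy": 0,"dz": 0,"wx": 0,"wy": 0,"wz": 0}
  ]
}}

```text
time_s: 18.72
tcp_pos: [0.4665, -0.1598, 0.0829]
eef_rot: [-11.0, 89.9, -25.9]
contact_force: [-4.3, 2.5, 10.4]
gripper_width: 0.0211
```

Request:
{"method": "arm_command", "body": {
  "plan": [
    {"dx": 0.035,"dy": 0,"dz": 0,"wx": 0,"wy": 0,"wz": 0},
    {"dx": 0.035,"dy": 0,"dz": 0,"wx": 0,"wy": 0,"wz": 0}
  ]
}}

```text
time_s: 18.88
tcp_pos: [0.4665, -0.1598, 0.0829]
eef_rot: [-13.1, 89.9, -27.9]
contact_force: [-3.6, 2.7, 8.6]
gripper_width: 0.0211
```

Request:
{"method": "arm_command", "body": {
  "plan": [
    {"dx": 0.045,"dy": 0,"dz": 0,"wx": 0,"wy": 0,"wz": 0},
    {"dx": 0.045,"dy": 0,"dz": 0,"wx": 0,"wy": 0,"wz": 0}
  ]
}}

```text
time_s: 19.05
tcp_pos: [0.4665, -0.1599, 0.0829]
eef_rot: [-12.9, 89.8, -27.7]
contact_force: [-4.6, 2.8, 12.1]
gripper_width: 0.0213
```

Request:
{"method": "arm_command", "body": {
  "plan": [
    {"dx": 0.045,"dy": 0,"dz": 0,"wx": 0,"wy": 0,"wz": 0},
    {"dx": 0.045,"dy": 0,"dz": 0,"wx": 0,"wy": 0,"wz": 0}
  ]
}}

```text
time_s: 19.22
tcp_pos: [0.4665, -0.1599, 0.0829]
eef_rot: [-13.5, 89.8, -28.3]
contact_force: [-4.4, 3.0, 11.9]
gripper_width: 0.0212
```

About 12 N was held on the stop, with the foot about 38 mm below the mouth and no slip. I'll relax and release.

Request:
{"method": "arm_command", "body": {
  "plan": [
    {"dx": 0,"dy": 0,"dz": 0,"wx": 0,"wy": 0,"wz": 0},
    {"dx": 0,"dy": 0,"dz": 0,"wx": 0,"wy": 0,"wz": 0}
  ]
}}

```text
time_s: 19.38
tcp_pos: [0.4662, -0.1597, 0.0838]
eef_rot: [-10.1, 89.8, -24.9]
contact_force: [-1.2, 1.1, 2.4]
gripper_width: 0.0209
```

Request:
{"method": "arm_command", "body": {
  "plan": [
    {"dx": 0,"dy": 0,"dz": 0,"wx": 0,"wy": 0,"wz": 0},
    {"dx": 0,"dy": 0,"dz": 0,"wx": 0,"wy": 0,"wz": 0},
    {"dx": 0,"dy": 0,"dz": 0,"wx": 0,"wy": 0,"wz": 0},
    {"dx": 0,"dy": 0,"dz": 0,"wx": 0,"wy": 0,"wz": 0},
    {"dx": 0,"dy": 0,"dz": 0,"wx": 0,"wy": 0,"wz": 0},
    {"dx": 0,"dy": 0,"dz": 0,"wx": 0,"wy": 0,"wz": 0},
    {"dx": 0,"dy": 0,"dz": 0,"wx": 0,"wy": 0,"wz": 0},
    {"dx": 0,"dy": 0,"dz": 0,"wx": 0,"wy": 0,"wz": 0},
    {"dx": 0,"dy": 0,"dz": 0,"wx": 0,"wy": 0,"wz": 0}
  ],
  "fingers": -1
}}

```text
time_s: 20.13
tcp_pos: [0.4668, -0.1598, 0.0831]
eef_rot: [-7.4, 89.7, -22.2]
contact_force: [-0.4, 0.3, 0.9]
gripper_width: 0.0759
```

Run:
```python
from h import *
go([.4657,-.1594,.250],75)
```

```text
t 20.13 tcp [ 0.4668 -0.1598  0.0831] yaw 75.21 w 0.0759 F [-0.38  0.34  0.86] j [   4.1    9.8  -31.3    0.2  -48.7 -109. ]
 need d(20mm) [-8.347  0.    -0.018]  w(.08) [0.046 0.058 0.007]
```

Request:
{"method": "arm_command", "body": {
  "plan": [
    {"dx": -0.5,"dy": 0,"dz": 0,"wx": 0.04,"wy": 0.05,"wz": 0},
    {"dx": -1,"dy": 0,"dz": 0,"wx": 0,"wy": 0,"wz": 0},
    {"dx": -1,"dy": 0,"dz": 0,"wx": 0,"wy": 0,"wz": 0},
    {"dx": -1,"dy": 0,"dz": 0,"wx": 0,"wy": 0,"wz": 0},
    {"dx": -1,"dy": 0,"dz": 0,"wx": 0,"wy": 0,"wz": 0},
    {"dx": -1,"dy": 0,"dz": 0,"wx": 0,"wy": 0,"wz": 0},
    {"dx": -1,"dy": 0,"dz": 0,"wx": 0,"wy": 0,"wz": 0},
    {"dx": -0.5,"dy": 0,"dz": 0,"wx": 0,"wy": 0,"wz": 0},
    {"dx": 0,"dy": 0,"dz": 0,"wx": 0,"wy": 0,"wz": 0},
    {"dx": 0,"dy": 0,"dz": 0,"wx": 0,"wy": 0,"wz": 0}
  ]
}}

```text
time_s: 20.97
tcp_pos: [0.4651, -0.1598, 0.2284]
eef_rot: [-154.2, 89.8, -169.2]
contact_force: [-0.2, -0.9, -1.2]
gripper_width: 0.0878
```

Run:
```python
from h import *
c,p,d=shot("wrist","w7"); shot("scene","s7")
go([.546,-.1797,.225],75)
yy,xx=np.mgrid[0:420,0:560];f,cx,cy,R,t=c
W=(np.stack([(xx-cx)/f*d,(yy-cy)/f*d,d],-1)-t)@R
m=(W[...,2]>.125)&(W[...,2]<.17)&(d>0)&(np.hypot(W[...,0]-.465,W[...,1]+.16)<.03); w=W[m]; print("punch top",len(w),w.mean(0),w.max(0))
```

```text
t 21.07 tcp [ 0.4647 -0.1598  0.2277] yaw 74.99 w 0.0877 F [-0.12 -0.18 -1.18] j [   4.     2.1  -19.2    0.   -69.  -109. ]
 need d(20mm) [0.117 0.094 4.183]  w(.08) [-0.003 -0.052  0.023]
punch top 744 [ 0.46449677 -0.15947249  0.14448419] [ 0.47703354 -0.14916825  0.14846852]
```

View pics/w7.png

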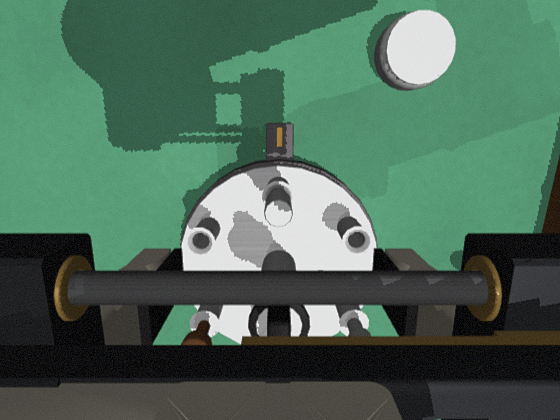

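View pics/s7.png

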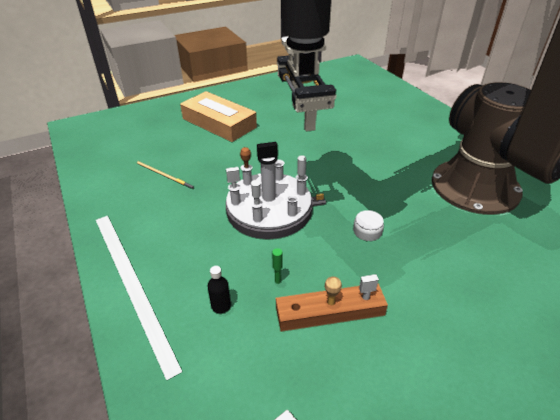

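The punch stands at (280,212) in the wrist picture with its top at z about 0.1475, so its foot is about 37 mm below the mouth. Next is the knob.

Request:
{"method": "arm_command", "body": {
  "plan": [
    {"dx": 0,"dy": 0.05,"dz": 0.5,"wx": 0,"wy": -0.05,"wz": 0.02},
    {"dx": 0,"dy": 0,"dz": 1,"wx": 0,"wy": 0,"wz": 0},
    {"dx": 0,"dy": 0,"dz": 1,"wx": 0,"wy": 0,"wz": 0},
    {"dx": 0,"dy": 0,"dz": 1,"wx": 0,"wy": 0,"wz": 0},
    {"dx": 0,"dy": 0,"dz": 0.6,"wx": 0,"wy": 0,"wz": 0},
    {"dx": 0,"dy": 0,"dz": 0,"wx": 0,"wy": 0,"wz": 0},
    {"dx": 0,"dy": 0,"dz": 0,"wx": 0,"wy": 0,"wz": 0}
  ]
}}

```text
time_s: 21.65
tcp_pos: [0.5475, -0.1812, 0.2193]
eef_rot: [-169.7, 89.5, 175.3]
contact_force: [-0.5, -0.3, 1.0]
gripper_width: 0.0876
```

Run:
```python
from h import *
c,p,d=shot("wrist","w8")
go([.5465,-.181,.141],75)
yy,xx=np.mgrid[0:420,0:560];f,cx,cy,R,t=c
W=(np.stack([(xx-cx)/f*d,(yy-cy)/f*d,d],-1)-t)@R
m=(W[...,2]>.192)&(W[...,2]<.206)&(d>0)&(np.hypot(W[...,0]-.546,W[...,1]+.18)<.04); w=W[m]; print("knob",len(w),cv2.minAreaRect((w[:,:2]*1000).astype(np.float32)))
```

```text
t 21.7 tcp [ 0.5472 -0.1811  0.2191] yaw 75.01 w 0.0875 F [ 0.15 -0.45 -0.13] j [ 1.10e+00  1.10e+01 -1.00e+01 -1.00e-01 -6.96e+01 -1.06e+02]
 need d(20mm) [3.905e+00 2.000e-03 2.000e-03]  w(.08) [ 0.002 -0.121  0.021]
knob 2041 ((546.3067626953125, -180.8897705078125), (15.837327003479004, 45.612701416015625), 75.47999572753906)
```

View pics/w8.png

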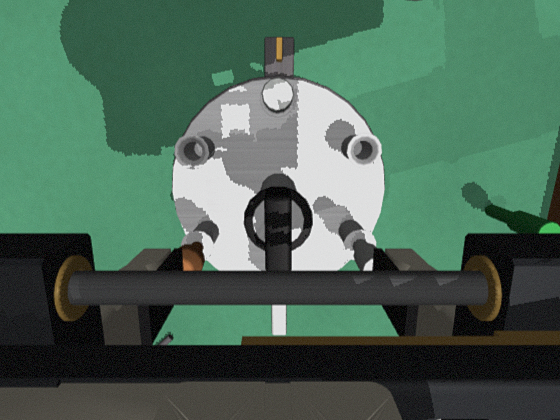

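Request:
{"method": "arm_command", "body": {
  "plan": [
    {"dx": 0,"dy": 0,"dz": 0,"wx": 0,"wy": -0.12,"wz": 0.02},
    {"dx": 0,"dy": 0,"dz": 0,"wx": 0,"wy": 0,"wz": 0},
    {"dx": 0,"dy": 0,"dz": 0,"wx": 0,"wy": 0,"wz": 0},
    {"dx": 0,"dy": 0,"dz": 0,"wx": 0,"wy": 0,"wz": 0},
    {"dx": 0,"dy": 0,"dz": 0,"wx": 0,"wy": 0,"wz": 0},
    {"dx": 0.5,"dy": 0,"dz": 0,"wx": 0,"wy": 0,"wz": 0},
    {"dx": 1,"dy": 0,"dz": 0,"wx": 0,"wy": 0,"wz": 0},
    {"dx": 0.8,"dy": 0,"dz": 0,"wx": 0,"wy": 0,"wz": 0},
    {"dx": 0.4,"dy": 0,"dz": 0,"wx": 0,"wy": 0,"wz": 0},
    {"dx": 0,"dy": 0,"dz": 0,"wx": 0,"wy": 0,"wz": 0},
    {"dx": 0,"dy": 0,"dz": 0,"wx": 0,"wy": 0,"wz": 0}
  ],
  "fingers": -0.1
}}

```text
time_s: 22.62
tcp_pos: [0.545, -0.1803, 0.1629]
eef_rot: [18.7, 89.7, 3.8]
contact_force: [0.5, -0.3, 0.4]
gripper_width: 0.0483
```

Run:
```python
from h import *
go([.5463,-.181,.141],75.3)
```

```text
t 22.62 tcp [ 0.545  -0.1803  0.1629] yaw 75.05 w 0.0483 F [ 0.49 -0.3   0.42] j [   1.2   12.5  -15.6   -0.   -61.6 -106.1]
 need d(20mm) [ 1.096 -0.017  0.069]  w(.08) [-0.054  0.053 -0.018]
```

Request:
{"method": "arm_command", "body": {
  "plan": [
    {"dx": 0.5,"dy": -0.02,"dz": 0.07,"wx": -0.05,"wy": 0.05,"wz": -0.02},
    {"dx": 0.5,"dy": 0,"dz": 0,"wx": 0,"wy": 0,"wz": 0},
    {"dx": 0,"dy": 0,"dz": 0,"wx": 0,"wy": 0,"wz": 0},
    {"dx": 0,"dy": 0,"dz": 0,"wx": 0,"wy": 0,"wz": 0}
  ]
}}

```text
time_s: 22.95
tcp_pos: [0.5476, -0.1813, 0.1425]
eef_rot: [-2.2, 89.9, -16.9]
contact_force: [-0.2, 0.7, 0.6]
gripper_width: 0.0481
```

Run:
```python
from h import *
go([.5463,-.181,.141],75.3)
```

```text
t 22.95 tcp [ 0.5476 -0.1813  0.1425] yaw 75.33 w 0.0481 F [-0.22  0.66  0.63] j [   1.1   13.9  -16.8    0.   -59.2 -105.8]
 need d(20mm) [ 0.075 -0.003 -0.065]  w(.08) [0.006 0.029 0.001]
```

Request:
{"method": "arm_command", "body": {
  "plan": [
    {"dx": 0.07,"dy": 0,"dz": -0.06,"wx": 0,"wy": 0.03,"wz": 0},
    {"dx": 0,"dy": 0,"dz": 0,"wx": 0,"wy": 0,"wz": 0},
    {"dx": 0,"dy": 0,"dz": 0,"wx": 0,"wy": 0,"wz": 0},
    {"dx": 0,"dy": 0,"dz": 0,"wx": 0,"wy": 0,"wz": 0},
    {"dx": 0,"dy": 0,"dz": 0,"wx": 0,"wy": 0,"wz": 0},
    {"dx": 0,"dy": 0,"dz": 0,"wx": 0,"wy": 0,"wz": 0},
    {"dx": 0,"dy": 0,"dz": 0,"wx": 0,"wy": 0,"wz": 0},
    {"dx": 0,"dy": 0,"dz": 0,"wx": 0,"wy": 0,"wz": 0}
  ],
  "fingers": 1,
  "force": 35
}}

```text
time_s: 23.62
tcp_pos: [0.547, -0.1809, 0.142]
eef_rot: [12.7, 89.9, -2.0]
contact_force: [-0.3, 0.2, -1.4]
gripper_width: 0.0158
```

Run:
```python
from h import *
go([.5463,-.181,.141],75.3); print(r.get_state()['moment'])
```

```text
t 23.62 tcp [ 0.547  -0.1809  0.142 ] yaw 75.34 w 0.0158 F [-0.33  0.24 -1.35] j [   1.1   13.9  -16.9    0.   -59.2 -105.8]
 need d(20mm) [ 0.05  -0.013 -0.034]  w(.08) [ 0.008  0.018 -0.004]
[-0.14884677 -0.12413705  0.03383712]
```

Width is 15.8 mm, so the knob is gripped. Now I turn clockwise (+wx) in stages.

Request:
{"method": "arm_command", "body": {
  "plan": [
    {"dx": 0,"dy": 0,"dz": 0,"wx": 0.5,"wy": 0,"wz": 0},
    {"dx": 0,"dy": 0,"dz": 0,"wx": 0.7,"wy": 0,"wz": 0},
    {"dx": 0,"dy": 0,"dz": 0,"wx": 0.7,"wy": 0,"wz": 0},
    {"dx": 0,"dy": 0,"dz": 0,"wx": 0.7,"wy": 0,"wz": 0},
    {"dx": 0,"dy": 0,"dz": 0,"wx": 0.7,"wy": 0,"wz": 0}
  ]
}}

```text
time_s: 24.03
tcp_pos: [0.547, -0.1809, 0.142]
eef_rot: [-20.7, 89.9, -50.7]
contact_force: [0.8, -0.6, -1.0]
gripper_width: 0.0159
```

Run:
```python
from h import *
go([.5468,-.181,.142],15.3); print(r.get_state()['moment'])
```

```text
t 24.03 tcp [ 0.547  -0.1809  0.142 ] yaw 59.99 w 0.0159 F [ 0.78 -0.63 -0.95] j [ 1.200e+00  1.390e+01 -1.690e+01  1.000e-01 -5.920e+01 -1.212e+02]
 need d(20mm) [ 0.002 -0.008 -0.008]  w(.08) [ 9.75e+00  1.90e-02 -1.00e-03]
[-0.11383328 -0.1077175   0.73411964]
```

Request:
{"method": "arm_command", "body": {
  "plan": [
    {"dx": 0,"dy": 0,"dz": 0,"wx": 0.8,"wy": 0,"wz": 0},
    {"dx": 0,"dy": 0,"dz": 0,"wx": 0.8,"wy": 0,"wz": 0},
    {"dx": 0,"dy": 0,"dz": 0,"wx": 0.8,"wy": 0,"wz": 0},
    {"dx": 0,"dy": 0,"dz": 0,"wx": 0.8,"wy": 0,"wz": 0},
    {"dx": 0,"dy": 0,"dz": 0,"wx": 0.8,"wy": 0,"wz": 0},
    {"dx": 0,"dy": 0,"dz": 0,"wx": 0.8,"wy": 0,"wz": 0},
    {"dx": 0,"dy": 0,"dz": 0,"wx": 0.8,"wy": 0,"wz": 0},
    {"dx": 0,"dy": 0,"dz": 0,"wx": 0.8,"wy": 0,"wz": 0},
    {"dx": 0,"dy": 0,"dz": 0,"wx": 0.8,"wy": 0,"wz": 0}
  ]
}}

```text
time_s: 24.78
tcp_pos: [0.547, -0.181, 0.142]
eef_rot: [-19.7, 89.8, -83.9]
contact_force: [-0.0, -0.1, -1.0]
gripper_width: 0.0161
```

Run:
```python
from h import *
go([.5468,-.181,.142],15.3); print(r.get_state()['moment'])
```

```text
t 24.78 tcp [ 0.547 -0.181  0.142] yaw 25.76 w 0.0161 F [-0.04 -0.06 -0.99] j [   1.2   13.9  -16.9    0.2  -59.2 -155.6]
 need d(20mm) [-0.001 -0.007 -0.005]  w(.08) [2.283 0.033 0.008]
[-0.01857583 -0.12202165  0.22670739]
```

Request:
{"method": "arm_command", "body": {
  "plan": [
    {"dx": 0,"dy": 0,"dz": 0,"wx": 0.75,"wy": 0,"wz": 0},
    {"dx": 0,"dy": 0,"dz": 0,"wx": 0.75,"wy": 0,"wz": 0},
    {"dx": 0,"dy": 0,"dz": 0,"wx": 0.6,"wy": 0,"wz": 0},
    {"dx": 0,"dy": 0,"dz": 0,"wx": 0,"wy": 0,"wz": 0},
    {"dx": 0,"dy": 0,"dz": 0,"wx": 0,"wy": 0,"wz": 0}
  ]
}}

```text
time_s: 25.2
tcp_pos: [0.547, -0.181, 0.142]
eef_rot: [-1.5, 89.9, -76.0]
contact_force: [-0.2, -0.4, -0.9]
gripper_width: 0.0156
```

Run:
```python
from h import *
go([.5468,-.181,.142],15.3); print(r.get_state()['moment'])
c,p,d=shot("top","t9"); a=p[130:310,230:430]; cv2.imwrite("pics/t9c.png",cv2.resize(a,None,fx=3.5,fy=3.2,interpolation=cv2.INTER_CUBIC)[:,:,::-1])
shot("wrist","w9")
```

```text
t 25.2 tcp [ 0.547 -0.181  0.142] yaw 15.51 w 0.0156 F [-0.18 -0.44 -0.91] j [   1.2   13.9  -16.9    0.2  -59.2 -165.8]
 need d(20mm) [ 0.001 -0.01  -0.004]  w(.08) [0.045 0.032 0.001]
[-0.03443652 -0.13510067 -0.27858476]
```

View pics/w9.png

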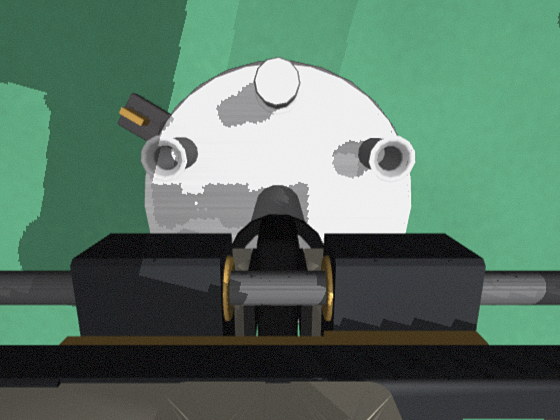

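The wheel has turned: the next empty cup (165,155) stands at the mark (133,115), and the punch is in its pocket at (277,82). I'll let go.

Request:
{"method": "arm_command", "body": {
  "plan": [
    {"dx": 0,"dy": 0,"dz": 0,"wx": 0,"wy": 0,"wz": 0},
    {"dx": 0,"dy": 0,"dz": 0,"wx": 0,"wy": 0,"wz": 0},
    {"dx": 0,"dy": 0,"dz": 0,"wx": 0,"wy": 0,"wz": 0},
    {"dx": 0,"dy": 0,"dz": 0,"wx": 0,"wy": 0,"wz": 0},
    {"dx": 0,"dy": 0,"dz": 0,"wx": 0,"wy": 0,"wz": 0},
    {"dx": 0,"dy": 0,"dz": 0,"wx": 0,"wy": 0,"wz": 0}
  ],
  "fingers": -0.1
}}

```text
time_s: 25.8
tcp_pos: [0.5472, -0.1811, 0.1425]
eef_rot: [2.7, 89.8, -71.5]
contact_force: [-0.1, 0.8, 0.0]
gripper_width: 0.0465
```

Request:
{"method": "arm_command", "body": {
  "plan": [
    {"dx": -0.4,"dy": 0,"dz": 0,"wx": 0,"wy": 0,"wz": 0},
    {"dx": -0.8,"dy": 0,"dz": 0,"wx": 0,"wy": 0,"wz": 0},
    {"dx": -1,"dy": 0,"dz": 0,"wx": 0,"wy": 0,"wz": 0},
    {"dx": -1,"dy": 0,"dz": 0,"wx": 0,"wy": 0,"wz": 0},
    {"dx": -1,"dy": 0,"dz": 0,"wx": 0,"wy": 0,"wz": 0},
    {"dx": -1,"dy": 0,"dz": 0,"wx": 0,"wy": 0,"wz": 0},
    {"dx": 0,"dy": 0,"dz": 0,"wx": 0,"wy": 0,"wz": 0},
    {"dx": 0,"dy": 0,"dz": 0,"wx": 0,"wy": 0,"wz": 0}
  ]
}}

```text
time_s: 26.47
tcp_pos: [0.5463, -0.1812, 0.2546]
eef_rot: [-16.5, 89.8, -90.7]
contact_force: [0.0, 0.4, -0.3]
gripper_width: 0.048
```

Run:
```python
from h import *
c,p,d=shot("wrist","w10"); shot("scene","s10")
go([.5468,-.181,.25],15.3)
yy,xx=np.mgrid[0:420,0:560];f,cx,cy,R,t=c
W=(np.stack([(xx-cx)/f*d,(yy-cy)/f*d,d],-1)-t)@R
m=(W[...,2]>.192)&(W[...,2]<.206)&(d>0)&(np.hypot(W[...,0]-.546,W[...,1]+.18)<.04); w=W[m]; print("knob",len(w),cv2.minAreaRect((w[:,:2]*1000).astype(np.float32)))
m=(W[...,2]>.141)&(W[...,2]<.153)&(d>0)&(W[...,0]<.54)&(yy<230); w=W[m]; print("punch top",len(w),w.mean(0))
v=w.mean(0)[:2]-[.5466,-.181]; print("r",np.hypot(*v),"ang",np.degrees(np.arctan2(v[1],v[0])))
```

```text
t 26.57 tcp [ 0.5462 -0.1813  0.2541] yaw 15.82 w 0.0484 F [-0.91  0.14 -0.76] j [   1.3    9.4   -7.5    0.2  -73.1 -165.5]
 need d(20mm) [ 0.205  0.031 -0.007]  w(.08) [0.113 0.049 0.018]
knob 1568 ((547.4136352539062, -180.9934844970703), (15.93306827545166, 47.68460464477539), 15.392745971679688)
punch top 647 [ 0.52592188 -0.1002436   0.14634651]
r 0.08336174943334973 ang 104.36231804635923
```

View pics/w10.png

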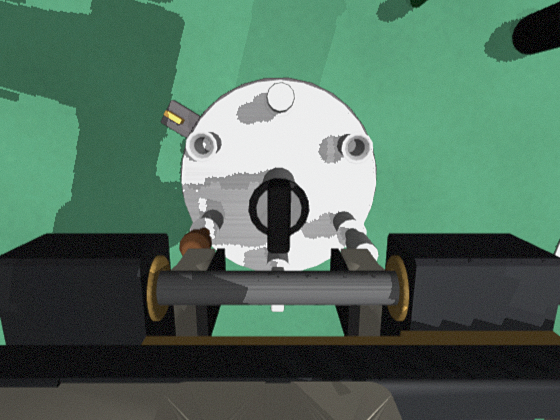

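View pics/s10.png

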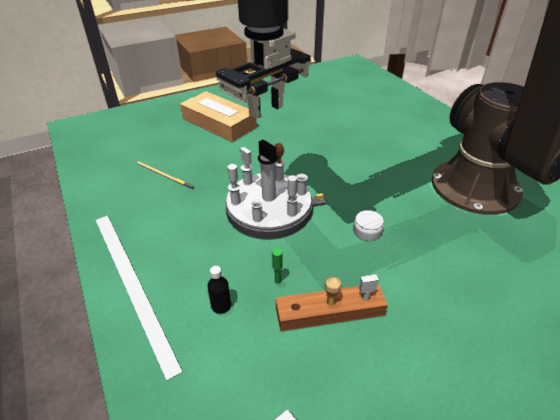

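All checks are good: the knob turned from 75.5° to 15.4°, one click. The punch is seated with its top at z about 0.147, 83 mm from the axis, and the gripper is clear.

Run:
```python
from h import *
print(r.close_job(), r.get_state()['time_s'])
```

```text
the job is handed in; nothing more can be done
the job is handed in; nothing more can be done
```

The job is handed in (no verdict is reported). The steel punch is bottomed in the loading pocket, and the wheel is turned one click clockwise with the gripper clear. The arm finished at about 26.6 s of the 64 s allowed.

- **Pressing:** I felt the stop about 37 mm below the mouth. I then held about 10–13 N on the wrist reading for roughly 0.6 s; the highest reading was 13.5 N.
- **Last checks:** The knob turned from 75.5° to 15.4° (60.1°). After release the punch top is at z ≈ 0.147 and about 83–85 mm from the axis, so it is still seated. An empty pocket stands at the mark. In the last scene picture the awl, chisel, bottle, tin and green look-alike appear where they were; I judged this by eye and did not measure it.
- **What disagreed:** The first grasp closed on nothing above the punch and moved nothing. The wrist depth picture put the fingertips about 28 mm behind the reported TCP, not the stated 11 mm ahead of it. I used the measured value from then on, and both the punch and knob grips worked with it.

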